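# Hang the framed miniatures and line up their caption blocks

### The job

Set up the picture display on the study desk: take every framed miniature out of the rack and hang each on a screw of its own on the stand, keyhole over the screw head and then pulled fully down so it locks and hangs straight. Nudge the three caption blocks into one straight, even row, lying flat and flush along the front edge of the stand's base, one centred in front of each screw. Leave the mug, stapler and paperweight where they are.

Things in the scene. Friction and masses are not known exactly. Their poses are not given: they have to be found in the camera images.
- stand: Fixed display stand: rail 350 mm long (its y), 18 thick, z 75 to 125 mm, on two end posts over a base slab 12 mm thick; nothing above the rail. Origin on the desk under the middle of the rail's front face; x is that face's normal, away from the robot, about world +x. Three steel screws stick out along +x at y = -110, 0, 110, z = 115 mm. The base's straight front edge is at x = 75 mm.
- screw0 (a point): Where the axis of screw 0 leaves the rail's front face (0 at the stand's -y end, 1 in the middle, 2 at the +y end); axes as the stand's. Shank 6 mm thick; head 14 mm across, 4 mm thick, its underside 6.5 mm and its end 10.5 mm from the face. 115 mm above the desk.
- screw1 (a point): Where the axis of screw 1 leaves the rail's front face (0 at the stand's -y end, 1 in the middle, 2 at the +y end); axes as the stand's. Shank 6 mm thick; head 14 mm across, 4 mm thick, its underside 6.5 mm and its end 10.5 mm from the face. 115 mm above the desk.
- screw2 (a point): Where the axis of screw 2 leaves the rail's front face (0 at the stand's -y end, 1 in the middle, 2 at the +y end); axes as the stand's. Shank 6 mm thick; head 14 mm across, 4 mm thick, its underside 6.5 mm and its end 10.5 mm from the face. 115 mm above the desk.
- spot0 (a point): Point on the desk in front of screw 0, 92 mm from the rail's face, 17 mm in front of the base's front edge: here lies the centre of a block's underside when the block is flush against that edge and centred on the screw; axes as the stand's.
- spot1 (a point): Point on the desk in front of screw 1, 92 mm from the rail's face, 17 mm in front of the base's front edge: here lies the centre of a block's underside when the block is flush against that edge and centred on the screw; axes as the stand's.
- spot2 (a point): Point on the desk in front of screw 2, 92 mm from the rail's face, 17 mm in front of the base's front edge: here lies the centre of a block's underside when the block is flush against that edge and centred on the screw; axes as the stand's.
- frame0: Framed miniature 0 (may be absent): wooden frame 80 mm wide (its y), 120 high (z), 16 thick (x), about 0.18 kg, picture on its +x face, keyhole in its back (-x), top 40 mm solid. Starts upright in the rack. Origin at the centre of its underside. It goes over a screw head with the keyhole's opening (middle 47 mm up), then locks when lowered 23 mm; locked, its underside is 45 mm above the desk.
- frame0_seat (a point): Point on the back of frame 0 (x = -8 mm), on the centre line, 70 mm above its underside: meets the screw's point when locked (play about 3 mm). Blind keyhole: opening 21 mm wide, 37 to 57 mm up; mouth tapering from 57 to 63 mm; slot 9 mm wide, ending at 73 mm. Lips 4 mm thick, hollow 7 mm deep behind them.
- frame1: Framed miniature 1 (may be absent): wooden frame 80 mm wide (its y), 120 high (z), 16 thick (x), about 0.18 kg, picture on its +x face, keyhole in its back (-x), top 40 mm solid. Starts upright in the rack. Origin at the centre of its underside. It goes over a screw head with the keyhole's opening (middle 47 mm up), then locks when lowered 23 mm; locked, its underside is 45 mm above the desk.
- frame1_seat (a point): Point on the back of frame 1 (x = -8 mm), on the centre line, 70 mm above its underside: meets the screw's point when locked (play about 3 mm). Blind keyhole: opening 21 mm wide, 37 to 57 mm up; mouth tapering from 57 to 63 mm; slot 9 mm wide, ending at 73 mm. Lips 4 mm thick, hollow 7 mm deep behind them.
- frame2: Framed miniature 2 (may be absent): wooden frame 80 mm wide (its y), 120 high (z), 16 thick (x), about 0.18 kg, picture on its +x face, keyhole in its back (-x), top 40 mm solid. Starts upright in the rack. Origin at the centre of its underside. It goes over a screw head with the keyhole's opening (middle 47 mm up), then locks when lowered 23 mm; locked, its underside is 45 mm above the desk.
- frame2_seat (a point): Point on the back of frame 2 (x = -8 mm), on the centre line, 70 mm above its underside: meets the screw's point when locked (play about 3 mm). Blind keyhole: opening 21 mm wide, 37 to 57 mm up; mouth tapering from 57 to 63 mm; slot 9 mm wide, ending at 73 mm. Lips 4 mm thick, hollow 7 mm deep behind them.
- block0: Caption block 0, light wood with a blank brass plate on top: 34 mm deep (its x), 74 mm long (its y), 26 mm high, 0.09 kg, loose on the desk, the same either way round. Origin at the centre of its underside.
- block1: Caption block 1, light wood with a blank brass plate on top: 34 mm deep (its x), 74 mm long (its y), 26 mm high, 0.09 kg, loose on the desk, the same either way round. Origin at the centre of its underside.
- block2: Caption block 2, light wood with a blank brass plate on top: 34 mm deep (its x), 74 mm long (its y), 26 mm high, 0.09 kg, loose on the desk, the same either way round. Origin at the centre of its underside.
- rack: Fixed low rack of light wood, 200 x 90 mm, on the left or right of the stand, with three slots across it, 70 mm apart (at its x = -70, 0, 70 mm); each slot is 20 mm wide, its floor 10 mm and its walls' tops 35 mm above the desk. Origin at the centre of its underside on the desk; the frames in it face its +x.
- mug: White mug, 80 mm across, 90 mm high, a bystander; origin at the centre of its underside.
- stapler: Black stapler, 130 mm long, 49 mm high, a bystander; origin at the centre of its underside.
- paperweight: Green glass paperweight, 68 mm across, 42 mm high, a bystander; origin at the centre of its underside.

How it is judged (in metres and radians):
At the end, for the whole second after the job is handed in: Every frame present: seat point within 6 mm of a screw's point, upright within 0.12 rad, at rest. Every block: flat on the desk, at rest, centre within 5 mm across and 8 mm along the edge of one of the three spots, long axis within 0.08 rad of the rail's. Bystanders within 50 mm, standing ((distance between frame0_seat and screw0 below 0.006 m or distance between frame0_seat and screw1 below 0.006 m or distance between frame0_seat and screw2 below 0.006 m) and angle between each of frame0, frame1, frame2's own z axis and vertical below 0.12 rad and linear speed of each of frame0, frame1, frame2, block0, block1, block2 below 0.02 m/s and (distance between frame1_seat and screw0 below 0.006 m or distance between frame1_seat and screw1 below 0.006 m or distance between frame1_seat and screw2 below 0.006 m) and (distance between frame2_seat and screw0 below 0.006 m or distance between frame2_seat and screw1 below 0.006 m or distance between frame2_seat and screw2 below 0.006 m) and ((x of block0 in the frame of spot0 between -0.005 and 0.005 m and y of block0 in the frame of spot0 between -0.008 and 0.008 m) or (x of block0 in the frame of spot1 between -0.005 and 0.005 m and y of block0 in the frame of spot1 between -0.008 and 0.008 m) or (x of block0 in the frame of spot2 between -0.005 and 0.005 m and y of block0 in the frame of spot2 between -0.008 and 0.008 m)) and height (world z) of each of block0, block1, block2 below 0.005 m and angle between each of block0, block1, block2's own z axis and vertical below 0.1 rad and angle between the y axis of each of block0, block1, block2 and the y axis of stand, either way round below 0.08 rad and ((x of block1 in the frame of spot0 between -0.005 and 0.005 m and y of block1 in the frame of spot0 between -0.008 and 0.008 m) or (x of block1 in the frame of spot1 between -0.005 and 0.005 m and y of block1 in the frame of spot1 between -0.008 and 0.008 m) or (x of block1 in the frame of spot2 between -0.005 and 0.005 m and y of block1 in the frame of spot2 between -0.008 and 0.008 m)) and ((x of block2 in the frame of spot0 between -0.005 and 0.005 m and y of block2 in the frame of spot0 between -0.008 and 0.008 m) or (x of block2 in the frame of spot1 between -0.005 and 0.005 m and y of block2 in the frame of spot1 between -0.008 and 0.008 m) or (x of block2 in the frame of spot2 between -0.005 and 0.005 m and y of block2 in the frame of spot2 between -0.008 and 0.008 m))); the robot touches nothing.
It fails at once if the mug is knocked over or shifted by more than 50 mm (distance of mug from where it was at the start of the episode above 0.05 m or angle between mug's own z axis and vertical above 0.5 rad).
It fails at once if the stapler is knocked over or shifted by more than 50 mm (distance of stapler from where it was at the start of the episode above 0.05 m or angle between stapler's own z axis and vertical above 0.5 rad).
It fails at once if the glass paperweight is knocked over or shifted by more than 50 mm (distance of paperweight from where it was at the start of the episode above 0.05 m or angle between paperweight's own z axis and vertical above 0.5 rad).
Of frame0, frame1, frame2 only 2 to 3 are there at a start; the rules pass over those that are not, and their reading is None.
At some moment in a run one of block0, block1, block2 may be knocked a few centimetres aside while the robot is not near it.
It also fails if it takes over 208 s, if anything falls off the work surface, if the arm or the gripper's body presses on something with over 40 N, if the wrist force passes 120 N, or if a joint passes its speed limit or range.

### The arm

A 6-joint arm with a two-finger parallel gripper is mounted at the origin on the work surface. World frame = base frame: x ahead of the robot, y to its left, z up, the work surface at z = 0. Lengths are in m, angles in degrees, forces in N, time in s.
With the tool pointing down it reaches from about 0.35 to 0.725 m from the base axis. Payload 4.3 kg.
Tool frame: the origin (TCP) lies between the finger pads; the fingertips stand 8 mm ahead of it and the grasp point (between the pads) lies 11 mm behind it; z points along the fingers, y is the line along which they close (so a half turn about z gives the same grasp; the last joint's range is limited). The gripper opens to 85 mm and grips with 20 to 120 N. Pads are 22 mm wide; open, the fingers measure 114 mm over their backs; the gripper's body (76 mm by 85 mm) begins 54 mm behind the grasp point. The pads swing forward as they close: fully open they stand 13 mm farther back than shut.
Start: joints at [61.175, 21.618, 4.641, 73.018, 0, 83.68], TCP at [0.22, 0.531, 0.239] pointing down, gripper open.
Joint ranges: [-156.06, 156.06], [-48.1, 94.91], [-58.44, 69.94], [-101.28, 121.22], [-78.64, 73.56], [-180, 180]. Speed limits (degrees/s): [147.25, 147.25, 180, 180, 180, 180].

### API

Orientations are given as [roll, pitch, yaw] about the fixed x, y, z axes, in that order (R = Rz(yaw) Ry(pitch) Rx(roll)).
In Python, from plant import bot, vision, telemetry, sign_off gives the robot as it stands (bot), with the cameras (vision), the job as plain functions and the readings (telemetry).
- The arm moves only by the shell command python3 shift.py 'ROWS' [OPENING]. ROWS is 1 to 8 rows, parted by a bar, with the numbers parted by commas; each row has 6 numbers: dx, dy, dz in parts of the range, where 1.0 means 50 cm, then a rotation vector rx, ry, rz in shares of 180 degrees (1.0 is 180 degrees); each row is the pose to reach, as a shift and turn from the pose commanded when the command began, along the tool's axes at that moment; what a row does not reach only later rows make up. A row lasts 1/10 s, in which the tool goes at most 0.05 m and 8.59 degrees, less where a joint would pass 70% of its speed; a pose out of reach is approached as far as the arm can. OPENING is the finger opening in m, set as the command begins (- or left out keeps the last). The fingers move at their own pace and stop on an object; the grip force is fixed at half the most. Time passes only in rows, so rows that do not move let the fingers close. It prints the time, the measured TCP pose, the force, the opening and the grip force at its end. A shift or turn number past 1, either way, is cut back to 1. Input that does not fit is refused with a message, and nothing moves.
- telemetry.sense(): the state, without advancing time (a new reading comes with each control period).
- vision.grab_frame(name): name is "scene" or "top"; returns (picture, depth): 400x640x3 uint8, red, green, blue; 400x640 float32, m along the optical axis (not along the pixel's ray), 0 where there is no reading.
- vision.camera_info(name): a dict with "camera_matrix" (3x3 intrinsics, pixels), "origin" and "rotation" of the camera in the world. Camera axes: x right, y up, looking along -z (the intrinsics and any distortion apply to the point x, -y, -z); pixel columns grow to the right and rows downward; lengths in m; the calibration is good to about 2 mm. A picture is of the moment at which its call begins. camera_info takes no time and is no camera call.
- sign_off(): hands the job in; it is judged then, once.
The state is a dict: "t": time; "qpos": joint angles; "joint_velocities": joint speeds; "tau": joint torques, N m; "tcp_pos": TCP position; "tcp_rot": TCP orientation; "ft_force": force on the tool from outside, world axes, zero at the start; "moment": the same for the moment, N m; "gripper_width": finger opening in m; "grip_force": force on a finger pad.
Only numpy, scipy, OpenCV 4.12 (cv2) and the standard library are available. Lean on these libraries where they do the work, as an engineer would, in place of code of your own. Each camera call takes 0.05 s, during which the arm holds its last target. There are 200 camera calls.

## Working session

There is one attempt and no reset: what is moved stays moved. The work goes in short steps, Python scripts to look and compute and a shell command to move; the robot and the scene stay as the last step left them, time stands still between calls to the robot, and variables do not carry over. Pictures are saved under pics/ and viewed, at most 14 in all, crops included, and the job is handed in when it is done.

```bash
ls; mkdir -p pics
cat > h.py <<'E'
import numpy as np,cv2
from plant import bot, vision, telemetry, sign_off
def snap(name,fn=None):
    p,d=vision.grab_frame(name)
    if fn: cv2.imwrite('pics/'+fn,p[:,:,::-1])
    return p,d
def cloud(name,d):
    c=vision.camera_info(name);K=np.array(c['camera_matrix']);R=np.array(c['rotation']);o=np.array(c['origin'])
    v,u=np.mgrid[0:d.shape[0],0:d.shape[1]]
    P=np.stack([(u-K[0,2])/K[0,0]*d,-(v-K[1,2])/K[1,1]*d,-d],-1)
    W=P@R.T+o; W[d<=0]=np.nan
    return W
E
python3 - <<'E'
from h import *
for n in('top','scene'):
    p,d=snap(n,n+'0.png'); np.savez('/tmp/%s0.npz'%n,p=p,d=d)
    print(n,vision.camera_info(n))
s=telemetry.sense();print(s)
E
```

```text
pics
plant.py
shift.py
top {'camera_matrix': array([[386.20007404,   0.        , 321.51553094],
       [  0.        , 386.20007404, 202.30105291],
       [  0.        ,   0.        ,   1.        ]]), 'origin': array([0.43827084, 0.00402985, 1.16618124]), 'rotation': array([  7.63649428,   0.88348587, -90.66590685])}
scene {'camera_matrix': array([[379.8166567 ,   0.        , 317.63471315],
       [  0.        , 379.8166567 , 197.31972728],
       [  0.        ,   0.        ,   1.        ]]), 'origin': array([0.92030683, 0.48289281, 1.05558595]), 'rotation': array([ 30.01304962,   0.30940484, 145.89462766])}
{'t': 0.1, 'qpos': array([ 6.11738248e+01,  2.16575650e+01,  4.57201101e+00,  7.30184936e+01,
       -1.75704167e-03,  8.36799489e+01]), 'joint_velocities': array([ 0.07993971, -0.01707703,  0.26304007, -0.04948504, -0.08735819,
        0.00387516]), 'tau': array([ 1.06232896e-03, -4.64692390e+01,  2.70583534e+01,  1.20010893e-02,
       -1.55191906e-04,  1.08300245e-05]), 'tcp_pos': array([0.21983238, 0.53070787, 0.23846537]), 'tcp_rot': array([-1.79896391e+02, -9.70742082e-03,  1.57493869e+02]), 'ft_force': array([1.14025164, 0.51847021, 0.01830103]), 'moment': array([ 0.03484822, -0.0162295 , -0.02010303]), 'grip_force': 0.0, 'gripper_width': 0.0853504098739347}
```

View pics/top0.png

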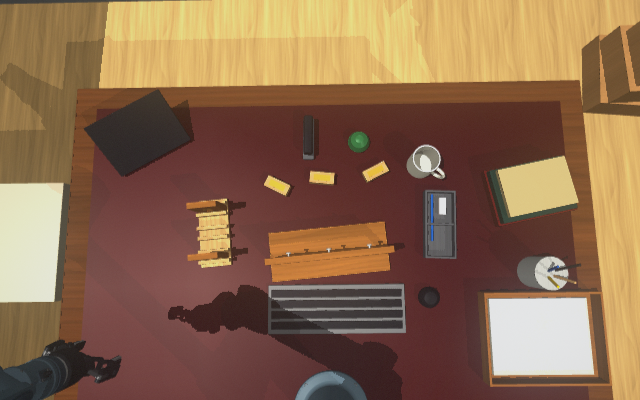

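View pics/scene0.png

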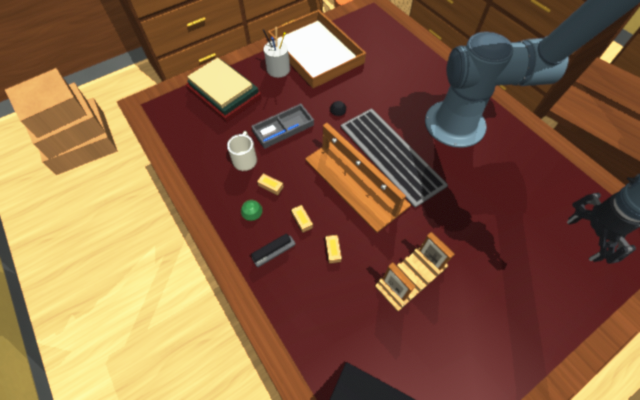

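Top view: stand at about (330,250), with screws near (289,254), (329,250) and (369,245). There are two frames, in the rack's outer slots at (210,204) and (210,257). The blocks are at (278,185), (322,178) and (376,171). Next I measure these with the calibration.

```bash
cat > h.py <<'E'
import numpy as np,cv2
from scipy.spatial.transform import Rotation as Ro
from plant import bot, vision, telemetry, sign_off
def snap(name,fn=None):
    p,d=vision.grab_frame(name)
    if fn: cv2.imwrite('pics/'+fn,p[:,:,::-1])
    return p,d
def cloud(name,d):
    c=vision.camera_info(name);K=c['camera_matrix'];R=Ro.from_euler('xyz',c['rotation'],degrees=True)
    v,u=np.mgrid[0:d.shape[0],0:d.shape[1]]
    P=np.stack([(u-K[0,2])/K[0,0]*d,-(v-K[1,2])/K[1,1]*d,-d],-1)
    W=R.apply(P.reshape(-1,3)).reshape(P.shape)+c['origin']; W[d<=0]=np.nan
    return W
def rect(P):
    (c,s,a)=cv2.minAreaRect((P[:,:2]*1000).astype(np.float32))
    if s[0]<s[1]: s=s[::-1];a+=90
    a=(a+90)%180-90
    return np.round(c,1),np.round(s,1),round(a,2),len(P)   # mm, long-axis angle from world x
E
python3 - <<'E'
from h import *
for n in('top','scene'):
    f=np.load('/tmp/%s0.npz'%n);W=cloud(n,f['d']);p=f['p'].astype(int)
    x,y,z=W[...,0],W[...,1],W[...,2]
    desk=(x>.2)&(x<.75)&(y>-.35)&(y<.5)
    print(n,'desk z',np.nanmedian(z[desk&(z<.01)]))
    m=desk&(z>.008)
    l,_,st,ce=None,*cv2.connectedComponentsWithStats(m.astype(np.uint8))[1:] if 0 else (0,0)
    k,lab,st,ce=cv2.connectedComponentsWithStats(m.astype(np.uint8))
    for i in range(1,k):
        if st[i,4]>30:
            q=W[lab==i];print(ce[i].round(),'zmax',np.percentile(q[:,2],98).round(4),*rect(q))
            for zz in (.026,.125,.13,.035,.012):
                w=q[abs(q[:,2]-zz)<.004]
                if len(w)>25: print('    z',zz,*rect(w),w.mean(0).round(4))
E
```

```text
File "<stdin>", line 8
    l,_,st,ce=None,*cv2.connectedComponentsWithStats(m.astype(np.uint8))[1:] if 0 else (0,0)
                                                                             ^^
SyntaxError: invalid syntax
```

Run:
```python
from h import *
for n in('top','scene'):
    f=np.load('/tmp/%s0.npz'%n);W=cloud(n,f['d']);p=f['p'].astype(int)
    x,y,z=W[...,0],W[...,1],W[...,2]
    desk=(x>.2)&(x<.75)&(y>-.35)&(y<.5)
    print(n,'desk z',np.nanmedian(z[desk&(z<.01)]))
    m=desk&(z>.008)
    k,lab,st,ce=cv2.connectedComponentsWithStats(m.astype(np.uint8))
    for i in range(1,k):
        if st[i,4]>30:
            q=W[lab==i];print(ce[i].round(),'zmax',np.percentile(q[:,2],98).round(4),*rect(q))
            for zz in (.026,.125,.13,.035,.012):
                w=q[abs(q[:,2]-zz)<.004]
                if len(w)>25: print('    z',zz,*rect(w),w.mean(0).round(4))
```

```text
top desk z 0.00039616196563840855
[426. 162.] zmax 0.0905 [ 702.6 -292.4] [104.8  79.3] 80.7 661
    z 0.026 [ 694.3 -283.3] [94.2 76.5] 18.02 66 [ 0.6936 -0.296   0.026 ]
    z 0.035 [ 693.6 -281.9] [95.8 77.1] 15.14 54 [ 0.7061 -0.2859  0.0353]
    z 0.012 [ 703.5 -278.8] [75.8 75.5] 87.17 52 [ 0.707  -0.2826  0.0123]
[308. 154.] zmax 0.0505 [738.5  59.8] [31.3 22.6] 88.54 115
    z 0.012 [738.1  59.8] [31.1 22.1] -89.6 50 [0.7351 0.06   0.0127]
[375. 171.] zmax 0.0293 [ 684.1 -142.3] [74.6 33.9] -63.23 293
    z 0.026 [ 684.4 -142.1] [74.6 33.1] -63.95 248 [ 0.6843 -0.1422  0.0253]
[322. 178.] zmax 0.0297 [667.2  19.2] [73.8 34.6] 83.69 295
    z 0.026 [667.3  19.2] [74.  34.3] 84.32 260 [0.6673 0.019  0.0254]
[277. 186.] zmax 0.0294 [645.7 154.4] [74.6 34.5] 62.69 298
    z 0.026 [645.9 154.3] [74.6 34.1] 62.68 251 [0.6453 0.1542 0.0256]
[430. 221.] zmax 0.0321 [ 523.6 -314.6] [200.6  70.4] -0.64 450
    z 0.026 [ 523.6 -314.9] [200.6  69.8] -0.64 202 [ 0.5216 -0.3007  0.0272]
    z 0.035 [ 529.5 -297.3] [197.7  60.9] -13.32 27 [ 0.5646 -0.2962  0.032 ]
    z 0.012 [ 524.5 -312.2
[... 2960 characters left out ...]
4.6 34.9] 84.25 286
    z 0.026 [670.8  16.7] [74.4 34.5] 84.31 228 [0.6715 0.0182 0.0268]
[414. 271.] zmax 0.1319 [516.1 341.7] [189.1  90.4] 4.95 2631
    z 0.026 [514.7 342.2] [171.8  88.8] 5.08 157 [0.5185 0.3445 0.0264]
    z 0.125 [508.9 341. ] [159.8  79. ] 3.75 174 [0.5091 0.3436 0.1264]
    z 0.13 [508.8 340.6] [159.7  79.3] 3.52 411 [0.5122 0.3418 0.13  ]
    z 0.035 [510.9 341.1] [178.6  90.3] 5.02 579 [0.5172 0.3442 0.035 ]
    z 0.012 [520.4 342.4] [180.5  89.7] 4.99 505 [0.5198 0.3476 0.011 ]
[290. 240.] zmax 0.0524 [740.4  59.4] [29.9 19.1] 89.8 68
[333. 249.] zmax 0.0306 [649.4 151.7] [75.1 34.1] 62.96 311
    z 0.026 [649.1 151.5] [74.4 33.9] 62.93 262 [0.6498 0.1529 0.0268]
```

Run:
```python
from h import *
S=Ro.from_euler('z',5.09,degrees=True); o=np.array([.444,.001,0])
for n in('top','scene'):
    f=np.load('/tmp/%s0.npz'%n);W=cloud(n,f['d'])
    x,y,z=W[...,0],W[...,1],W[...,2]
    m=(x>.2)&(x<.75)&(y>.28)&(y<.42)&(z>.124)
    k,lab,st,ce=cv2.connectedComponentsWithStats(m.astype(np.uint8))
    for i in range(1,k):
        if st[i,4]>30:
            q=W[lab==i];c=rect(q);print(n,ce[i],*c,np.median(q[:,2]),S.inv().apply(np.r_[c[0]/1000,0]-o).round(4))
    # frame faces: z .05-.12
    q=W[(x>.4)&(x<.65)&(y>.28)&(y<.42)&(z>.05)&(z<.12)]
    L=S.inv().apply(q-o)
    for lo,hi in((.04,.09),(.09,.16),(.16,.25)):
        w=L[(L[:,0]>lo)&(L[:,0]<hi)]
        for a,b in((.05,.08),(.09,.12)):
            v=w[(w[:,2]>a)&(w[:,2]<b)]
            if len(v)>10: print(' face',lo,a,len(v),np.percentile(v[:,0],[10,50,90]).round(4),np.percentile(v[:,1],[1,99]).round(4))
    if n=='top': # screws
        L=S.inv().apply(W.reshape(-1,3)-o)
        v=L[(abs(L[:,2]-.118)<.006)&(L[:,0]>.003)&(L[:,0]<.014)&(abs(L[:,1])<.16)]
        for c in(-.11,0,.11):
            s=v[abs(v[:,1]-c)<.02];print('screw',c,len(s),s.mean(0).round(4),s.max(0).round(4),s.min(0).round(4))
```

```text
top [200.68648649 204.45405405] [576.3 347.5] [81.6 16.4] -84.81 185 0.12944960700480124 [0.1625 0.3334 0.    ]
top [202.58152174 256.08152174] [436.8 339.2] [80.7 16.3] -85.02 184 0.1293048676130779 [0.0228 0.3375 0.    ]
 face 0.09 0.05 42 [0.1544 0.1548 0.156 ] [0.2929 0.3715]
 face 0.09 0.09 50 [0.1545 0.1549 0.1557] [0.2933 0.371 ]
 face 0.16 0.09 11 [0.1617 0.1661 0.1688] [0.2932 0.2942]
screw -0.11 12 [ 0.0076 -0.1105  0.1188] [ 0.0103 -0.1047  0.1232] [ 0.0046 -0.1158  0.1155]
screw 0 8 [ 7.800e-03 -1.000e-04  1.189e-01] [0.0102 0.0062 0.123 ] [ 0.005  -0.0048  0.1162]
screw 0.11 10 [0.0073 0.1091 0.1167] [0.0106 0.1147 0.1211] [0.0031 0.1038 0.1122]
scene [439.98113208 245.05188679] [439.7 336.4] [78.7 18.2] -84.02 212 0.12987936577099785 [0.0255 0.3345 0.    ]
scene [401.58441558 277.04761905] [579.7 344.7] [79.7 18.1] -83.53 231 0.13009251264725563 [0.1657 0.3303 0.    ]
 face 0.16 0.05 121 [0.1727 0.1737 0.1745] [0.2913 0.3703]
 face 0.16 0.09 141 [0.1728 0.1736 0.1744] [0.2909 0.3701]
```

The rows are not in the units I measure in: shifts go in shares of 50 cm and turns go in shares of 180 degrees. I convert before sending: 62.4 degrees / 180 = 0.3467.

```bash
python3 shift.py '0,0,0,0,0,0.0444 | 0,0,0,0,0,0.0889 | 0,0,0,0,0,0.1333 | 0,0,0,0,0,0.1778 | 0,0,0,0,0,0.2222 | 0,0,0,0,0,0.2667 | 0,0,0,0,0,0.3111 | 0,0,0,0,0,0.3467' 0.06
```

```text
t: 0.9
tcp_pos: [0.2199, 0.5309, 0.2387]
tcp_rot: [-180.0, 0.1, 94.8]
ft_force: [-0.9, -0.1, -0.6]
gripper_width: 0.0598
grip_force: 0.0
```

In the tool's units: -0.211 m / 0.5 = -0.422, 0.2 m / 0.5 = 0.4.

```bash
python3 shift.py '-0.072,0.068,0,0,0,0 | -0.144,0.136,0,0,0,0 | -0.216,0.204,0,0,0,0 | -0.288,0.272,0,0,0,0 | -0.36,0.34,0,0,0,0 | -0.422,0.4,0.04,0,0,0 | -0.422,0.4,0.08,0,0,0 | -0.422,0.4,0.08,0,0,0' 0.06
cat >> h.py <<'E'
S=Ro.from_euler('z',5.09,degrees=True); O=np.array([.444,.001,0])
def tcp():
    s=telemetry.sense(); q=S.inv().apply(s['tcp_pos']-O)
    print('t %.1f'%s['t'],'stand xyz',q.round(4),'rot',np.round(s['tcp_rot'],2),'F',S.inv().apply(s['ft_force']).round(1),'w',round(s['gripper_width'],4),'gf',round(s['grip_force'],1),'q',np.round(s['qpos'],0))
E
python3 -c "from h import *;tcp()"
```

```text
t: 1.7
tcp_pos: [0.437, 0.3365, 0.1961]
tcp_rot: [-179.7, 0.1, 94.9]
ft_force: [-1.2, 0.2, -0.4]
gripper_width: 0.0598
grip_force: 0.0
t 1.7 stand xyz [0.0228 0.3348 0.1961] rot [-1.7966e+02  1.5000e-01  9.4930e+01] F [-1.1  0.3 -0.4] w 0.0598 gf 0.0 q [ 31.  20.  -4.  66.   0. 116.]
```

In the tool's units: 0.084 m / 0.5 = 0.168, 0.0015 m / 0.5 = 0.003.

```bash
python3 shift.py '0.003,0.003,0.06,0,0,0 | 0.003,0.003,0.12,0,0,0 | 0.003,0.003,0.168,0,0,0 | 0.003,0.003,0.168,0,0,0' 0.06
python3 - <<'E'
from h import *
tcp()
p,d=snap('top');q,_=snap('scene')
cv2.imwrite('pics/g1.png',np.vstack([cv2.resize(p[170:300,140:280],(640,594))[:300*2:1],][0:1])[:,:,::-1])
cv2.imwrite('pics/g2.png',cv2.resize(q[180:320,360:520],(640,560))[:,:,::-1])
E
```

```text
t: 2.1
tcp_pos: [0.4362, 0.3397, 0.1126]
tcp_rot: [-179.6, 0.2, 95.2]
ft_force: [-0.4, -2.1, 0.0]
gripper_width: 0.06
grip_force: 0.0
t 2.1 stand xyz [0.0223 0.3381 0.1126] rot [-1.7964e+02  1.6000e-01  9.5190e+01] F [-0.6 -2.1  0. ] w 0.06 gf 0.0 q [ 31.  23. -12.  55.   0. 116.]
```

View pics/g2.png

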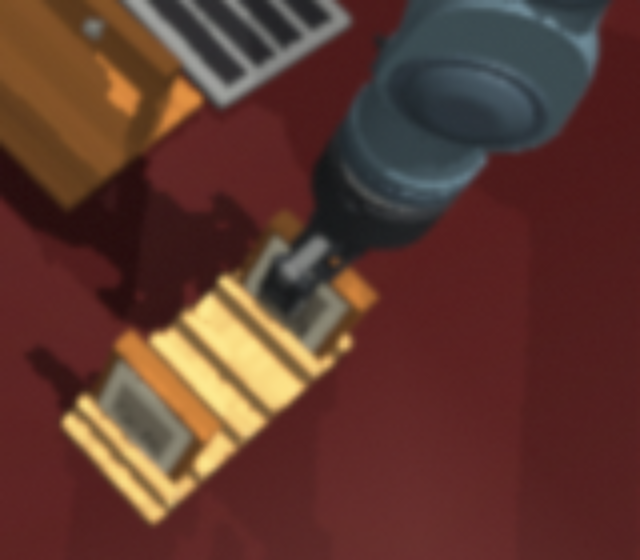

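The fingers straddle the near frame around (305,270) in the crop. Now I close them.

```bash
python3 shift.py '0,0,0,0,0,0 | 0,0,0,0,0,0 | 0,0,0,0,0,0 | 0,0,0,0,0,0 | 0,0,0,0,0,0 | 0,0,0,0,0,0' 0.005; python3 -c "from h import *;tcp()"
```

```text
t: 2.8
tcp_pos: [0.4399, 0.3411, 0.1167]
tcp_rot: [179.9, -0.1, 95.1]
ft_force: [-2.0, 0.5, 5.8]
gripper_width: 0.0149
grip_force: 60.0
t 2.8 stand xyz [0.0261 0.3391 0.1167] rot [ 1.7991e+02 -1.0000e-01  9.5100e+01] F [-1.9  0.6  5.8] w 0.0149 gf 60.0 q [ 31.  23. -12.  55.   0. 116.]
```

In the tool's units: -0.075 m / 0.5 = -0.15, -0.05 m / 0.5 = -0.1.

```bash
python3 shift.py '0,0,-0.03,0,0,0 | 0,0,-0.06,0,0,0 | 0,0,-0.1,0,0,0 | 0,0,-0.15,0,0,0 | 0,0.02,-0.15,0,0,0 | 0,0.032,-0.15,0,0,0 | 0,0.032,-0.15,0,0,0 | 0,0.032,-0.15,0,0,0'
python3 - <<'E'
from h import *
tcp()
for n in('top','scene'):
    p,d=snap(n);W=cloud(n,d);L=S.inv().apply(W.reshape(-1,3)-O).reshape(W.shape)
    for nm,m in(('held',(abs(L[...,0]-.04)<.03)),('rest',(abs(L[...,0]-.163)<.02))):
        m=m&(abs(L[...,1]-.335)<.047)&(L[...,2]>.05)&(L[...,2]<.215)
        q=L[m];g=p[m].astype(int)
        br=(g[:,0]-g[:,2]>50) # wood colour
        w=q[br];print(n,nm,len(w),'y',np.percentile(w[:,1],[1,3,50,97,99]).round(4),'z',np.percentile(w[:,2],[2,50,98]).round(4),'x',np.percentile(w[:,0],[2,50,98]).round(4))
E
```

```text
t: 3.6
tcp_pos: [0.4548, 0.3413, 0.1887]
tcp_rot: [-179.8, 0.1, 95.1]
ft_force: [0.6, -0.2, -1.3]
gripper_width: 0.0151
grip_force: 58.9
t 3.6 stand xyz [0.0409 0.338  0.1887] rot [-1.7985e+02  7.0000e-02  9.5070e+01] F [ 0.6 -0.3 -1.3] w 0.0151 gf 58.9 q [ 30.  22.  -2.  66.   0. 115.]
top held 148 y [0.2965 0.2972 0.3184 0.3403 0.3431] z [0.0894 0.2004 0.2061] x [0.0308 0.0393 0.0494]
top rest 236 y [0.2934 0.2945 0.3291 0.3712 0.3727] z [0.0585 0.1286 0.1341] x [0.1543 0.16   0.1703]
scene held 251 y [0.2937 0.2943 0.3555 0.3734 0.3735] z [0.0818 0.1993 0.2052] x [0.0362 0.0485 0.0523]
scene rest 264 y [0.2908 0.292  0.3383 0.3701 0.3702] z [0.0629 0.1298 0.1335] x [0.1574 0.1669 0.1739]
```

In the tool's units: -0.3365 m / 0.5 = -0.673, -0.045 m / 0.5 = -0.09.

```bash
python3 shift.py '-0.09,0,0,0,0,0 | -0.18,0,0,0,0,0 | -0.27,0,0,0,0,0 | -0.36,0,0,0,0,0 | -0.45,0,0,0,0,0 | -0.54,0,0,0,0,0 | -0.62,0,0,0,0,0 | -0.673,0,0,0,0,0';python3 shift.py '0,0,0.02,0,0,0 | 0,0,0.028,0,0,0 | 0,0,0.028,0,0,0'
python3 - <<'E'
from h import *
tcp()
for n in('top','scene'):
    p,d=snap(n,'a_'+n+'.png');W=cloud(n,d);L=S.inv().apply(W.reshape(-1,3)-O).reshape(W.shape)
    m=(abs(L[...,0]-.04)<.022)&(abs(L[...,1])<.05)&(L[...,2]>.06)&(L[...,2]<.2)
    q=L[m];g=p[m].astype(int);w=q[g[:,0]-g[:,2]>50]
    print(n,'held',len(w),'y',np.percentile(w[:,1],[1,3,50,97,99]).round(4),'z',np.percentile(w[:,2],[2,50,98]).round(4),'x',np.percentile(w[:,0],[2,50,98]).round(4))
    m=(abs(L[...,0]+.01)<.025)&(L[...,2]>.12)&(L[...,2]<.13)&(abs(L[...,1])<.19)
    w=L[m];print('rail',rect(w),w.mean(0), 'ends',w[:,1].min(),w[:,1].max())
E
```

```text
t: 4.5
tcp_pos: [0.4847, 0.0043, 0.19]
tcp_rot: [-180.0, 0.0, 95.0]
ft_force: [0.3, 0.2, -1.4]
gripper_width: 0.0147
grip_force: 59.0
t: 4.8
tcp_pos: [0.4839, 0.0077, 0.1751]
tcp_rot: [-179.8, -0.1, 95.2]
ft_force: [-0.3, 0.2, -1.7]
gripper_width: 0.0148
grip_force: 59.0
t 4.8 stand xyz [0.0404 0.0031 0.1751] rot [-1.7985e+02 -6.0000e-02  9.5160e+01] F [-0.3  0.2 -1.7] w 0.0148 gf 59.0 q [ -7.  13. -17.  60.   0.  78.]Traceback (most recent call last):
  File "<stdin>", line 7, in <module>
    return _quantile_unchecked(
        a, q, axis, out, overwrite_input, method, keepdims, weights)
    return _ureduce(a,
                    func=_quantile_ureduce_func,
    ...<5 lines>...
                    overwrite_input=overwrite_input,
                    method=method)
    r = func(a, **kwargs)
    result = _quantile(arr,
                       quantiles=q,
    ...<2 lines>...
                       out=out,
                       weights=wgt)
    slices_having_nans = np.isnan(arr[-1, ...])
                                  ~~~^^^^^^^^^
IndexError: index -1 is out of bounds for axis 0 with size 0
```

Run:
```python
from h import *
f=np.load('/tmp/scene0.npz')
def L_(d):
    W=cloud('scene',d);return S.inv().apply(W.reshape(-1,3)-O).reshape(W.shape)
L0=L_(f['d']);m=(abs(L0[...,0]+.008)<.016)&(L0[...,2]>.12)&(L0[...,2]<.132)&(abs(L0[...,1])<.19)
w=L0[m];print('rail0 y',np.percentile(w[:,1],[.5,99.5]),'x',np.percentile(w[:,0],[3,97]))
for c in(-.11,0,.11):
    m=(abs(L0[...,0]-.012)<.006)&(L0[...,2]>.105)&(L0[...,2]<.125)&(abs(L0[...,1]-c)<.015);s=L0[m];print('screw',len(s),s.mean(0))
p,d=snap('scene','a_scene.png');L=L_(d);tcp()
m=(abs(L[...,0]-.044)<.022)&(abs(L[...,1])<.05)&(L[...,2]>.06)&(L[...,2]<.2)
q=L[m];g=p[m].astype(int);w=q[g[:,0]-g[:,2]>50]
print('held',len(w),'y',np.percentile(w[:,1],[1,3,50,97,99]).round(4),'z',np.percentile(w[:,2],[1,50,98]).round(4),'x',np.percentile(w[:,0],[2,50,98]).round(4))
cv2.imwrite('pics/a2.png',cv2.resize(p[80:260,290:450],(640,720)[:1]+(576,) if 0 else (533,600))[:,:,::-1])
```

```text
rail0 y [-0.17579158  0.17027268] x [-0.01414402  0.00398863]
screw 11 [ 0.0115736  -0.11353175  0.11747092]
screw 12 [ 0.01206914 -0.00238216  0.11721641]
screw 12 [0.01274161 0.10762193 0.1194283 ]
t 4.9 stand xyz [0.0411 0.0032 0.176 ] rot [-1.7994e+02 -3.0000e-02  9.5200e+01] F [ 0.7  0.6 -0.8] w 0.0148 gf 59.0 q [ -7.  13. -17.  60.   0.  78.]
held 205 y [-0.0413 -0.0395  0.0358  0.0397  0.0398] z [0.0698 0.1505 0.1923] x [0.0338 0.0462 0.0519]
```

View pics/a2.png

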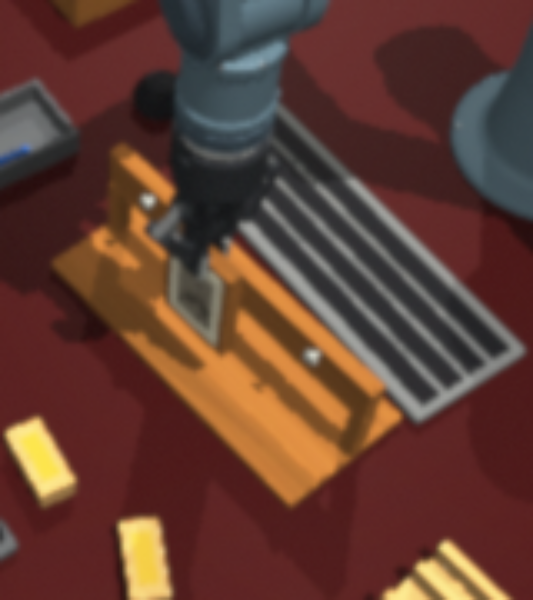

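The frame is held square in front of screw 1 at about (200,290) in the crop, 2 mm too far towards +y. I shift it and move in towards the rail.

In the tool's units: -0.029 m / 0.5 = -0.058, -0.027 m / 0.5 = -0.054.

```bash
python3 shift.py '-0.004,-0.02,0.002,0,0,0 | -0.004,-0.04,0.002,0,0,0 | -0.004,-0.05,0.002,0,0,0 | -0.004,-0.054,0.002,0,0,0 | -0.004,-0.058,0.002,0,0,0 | -0.004,-0.058,0.002,0,0,0'; python3 -c "from h import *;tcp()"
```

```text
t: 5.5
tcp_pos: [0.4565, 0.0021, 0.1755]
tcp_rot: [180.0, -0.0, 95.1]
ft_force: [0.8, 0.5, -1.5]
gripper_width: 0.0146
grip_force: 59.1
t 5.5 stand xyz [ 0.0125 -0.      0.1755] rot [179.97  -0.    95.09] F [ 0.9  0.5 -1.5] w 0.0146 gf 59.1 q [ -8.  10. -21.  59.   0.  77.]
```

In the tool's units: -0.0015 m / 0.5 = -0.003.

```bash
python3 shift.py '0,-0.003,0,0,0,0 | 0,-0.003,0,0,0,0'; python3 -c "from h import *;tcp()";python3 shift.py '0,-0.003,0,0,0,0 | 0,-0.003,0,0,0,0'; python3 -c "from h import *;tcp()"; python3 shift.py '0,-0.003,0,0,0,0 | 0,-0.003,0,0,0,0'; python3 -c "from h import *;tcp()"
```

```text
t: 5.7
tcp_pos: [0.4551, 0.002, 0.1753]
tcp_rot: [180.0, -0.0, 95.1]
ft_force: [-0.1, 0.1, -1.1]
gripper_width: 0.0147
grip_force: 59.1
t 5.7 stand xyz [ 0.0111 -0.      0.1753] rot [ 1.800e+02 -1.000e-02  9.509e+01] F [-0.1  0.1 -1.1] w 0.0147 gf 59.1 q [ -8.  10. -21.  59.   0.  77.]
t: 5.9
tcp_pos: [0.4537, 0.0018, 0.1753]
tcp_rot: [180.0, -0.0, 95.1]
ft_force: [0.3, 0.3, -1.1]
gripper_width: 0.0145
grip_force: 58.9
t 5.9 stand xyz [ 0.0097 -0.      0.1753] rot [179.98  -0.    95.09] F [ 0.3  0.3 -1.1] w 0.0145 gf 58.9 q [ -8.  10. -21.  59.   0.  77.]
t: 6.1
tcp_pos: [0.453, 0.0018, 0.1756]
tcp_rot: [179.9, -0.0, 95.1]
ft_force: [2.9, 0.6, -3.0]
gripper_width: 0.0147
grip_force: 58.6
t 6.1 stand xyz [ 9.000e-03 -1.000e-04  1.756e-01] rot [179.88  -0.    95.1 ] F [ 2.9  0.4 -3. ] w 0.0147 gf 58.6 q [ -8.   9. -22.  59.   0.  77.]
```

In the tool's units: 0.014 m / 0.5 = 0.028, 0.001 m / 0.5 = 0.002.

```bash
python3 shift.py '0,0.002,0,0,0,0 | 0,0.002,0.008,0,0,0 | 0,0.002,0.016,0,0,0 | 0,0.002,0.022,0,0,0 | 0,0.002,0.028,0,0,0'; python3 -c "from h import *;tcp()";python3 shift.py '0,0,0.006,0,0,0 | 0,0,0.012,0,0,0 | 0,0,0.016,0,0,0 | 0,0,0.016,0,0,0'; python3 -c "from h import *;tcp()"
```

```text
t: 6.6
tcp_pos: [0.4532, 0.0018, 0.1611]
tcp_rot: [180.0, -0.0, 95.1]
ft_force: [1.6, -0.2, -1.0]
gripper_width: 0.0147
grip_force: 59.2
t 6.6 stand xyz [0.0092 0.     0.1611] rot [179.98  -0.    95.09] F [ 1.5 -0.3 -1. ] w 0.0147 gf 59.2 q [ -8.  10. -23.  57.   0.  77.]
t: 7.0
tcp_pos: [0.453, 0.0018, 0.1529]
tcp_rot: [-180.0, -0.0, 95.1]
ft_force: [2.6, 0.5, -4.9]
gripper_width: 0.0148
grip_force: 58.7
t 7.0 stand xyz [0.009  0.     0.1529] rot [-1.7999e+02 -1.0000e-02  9.5090e+01] F [ 2.6  0.3 -4.9] w 0.0148 gf 58.7 q [ -8.  10. -24.  56.   0.  77.]
```

In the tool's units: 0.0015 m / 0.5 = 0.003.

```bash
python3 shift.py '0,0,0.003,0,0,0 | 0,0,0.003,0,0,0'; python3 -c "from h import *;tcp()";python3 shift.py '0,0,0.004,0,0,0 | 0,0,0.004,0,0,0'; python3 -c "from h import *;tcp()"
```

```text
t: 7.2
tcp_pos: [0.453, 0.0018, 0.1517]
tcp_rot: [-180.0, -0.0, 95.1]
ft_force: [2.5, 0.3, -3.8]
gripper_width: 0.0147
grip_force: 58.8
t 7.2 stand xyz [0.0091 0.     0.1517] rot [-180.     -0.     95.09] F [ 2.5  0.1 -3.8] w 0.0147 gf 58.8 q [ -8.  11. -24.  56.   0.  77.]
t: 7.4
tcp_pos: [0.4532, 0.0018, 0.1508]
tcp_rot: [179.9, 0.0, 95.1]
ft_force: [-0.7, 0.0, 7.6]
gripper_width: 0.0147
grip_force: 60.4
t 7.4 stand xyz [ 0.0093 -0.      0.1508] rot [1.7995e+02 2.0000e-02 9.5090e+01] F [-0.7  0.1  7.6] w 0.0147 gf 60.4 q [ -8.  11. -24.  55.  -0.  77.]
```

Bottomed out: 7.6 N upward at the expected height. I release and retreat up, then sideways.

In the tool's units: 0.24 m / 0.5 = 0.48, 0.04 m / 0.5 = 0.08.

```bash
python3 shift.py '0,0,0,0,0,0 | 0,0,0,0,0,0 | 0,0,0,0,0,0 | 0,0,0,0,0,0' 0.045; python3 shift.py '0,0,-0.06,0,0,0 | 0,0,-0.14,0,0,0 | 0.08,0.02,-0.16,0,0,0 | 0.16,0.06,-0.16,0,0,0 | 0.24,0.1,-0.16,0,0,0 | 0.32,0.14,-0.16,0,0,0 | 0.4,0.18,-0.16,0,0,0 | 0.48,0.22,-0.16,0,0,0' 0.06;  python3 shift.py '0.08,0.04,0,0,0,0 | 0.16,0.06,0,0,0,0 | 0.18,0.08,0,0,0,0 | 0.19,0.088,0,0,0,0 | 0.19,0.088,0,0,0,0'
python3 - <<'E'
from h import *
tcp()
for n in('top','scene'):
    p,d=snap(n,'b_'+n+'.png');W=cloud(n,d);L=S.inv().apply(W.reshape(-1,3)-O).reshape(W.shape)
    m=(abs(L[...,0]-.01)<.015)&(abs(L[...,1])<.05)&(L[...,2]>.135)&(L[...,2]<.2)
    w=L[m];print(n,'hung',len(w),'y',np.percentile(w[:,1],[1,99]).round(4),'z',np.percentile(w[:,2],[2,50,98]).round(4),'x',np.percentile(w[:,0],[2,50,98]).round(4))
    m=(abs(L[...,0]-.163)<.02)&(abs(L[...,1]-.335)<.05)&(L[...,2]>.1)&(L[...,2]<.14)
    w=L[m];print(n,'rest',len(w),'y',np.percentile(w[:,1],[1,99]).round(4),'z',np.percentile(w[:,2],[2,50,98]).round(4),'x',np.percentile(w[:,0],[2,50,98]).round(4))
p=cv2.imread('pics/b_scene.png')
cv2.imwrite('pics/b2.png',cv2.resize(p[80:320,290:530],(600,600)))
E
```

```text
t: 7.8
tcp_pos: [0.4525, 0.0019, 0.1495]
tcp_rot: [-179.9, -0.0, 95.1]
ft_force: [0.3, -0.2, -0.2]
gripper_width: 0.0447
grip_force: 0.0
t: 8.6
tcp_pos: [0.5415, 0.2524, 0.2295]
tcp_rot: [-180.0, 0.0, 95.1]
ft_force: [0.5, -0.9, 0.1]
gripper_width: 0.0599
grip_force: 0.0
t: 9.1
tcp_pos: [0.5768, 0.3493, 0.2291]
tcp_rot: [-180.0, 0.0, 95.1]
ft_force: [0.4, 0.2, -0.8]
gripper_width: 0.0598
grip_force: 0.0
t 9.1 stand xyz [0.1631 0.3352 0.2291] rot [-1.7995e+02  3.0000e-02  9.5110e+01] F [ 0.4  0.1 -0.8] w 0.0598 gf 0.0 q [ 26.  34.  24.  79.  -0. 111.]
top hung 207 y [-0.0408  0.0371] z [0.1467 0.1634 0.1668] x [0.0027 0.0107 0.0188]
top rest 231 y [0.2929 0.3736] z [0.1033 0.1287 0.1331] x [0.1543 0.1608 0.1701]
scene hung 269 y [-0.0443  0.0365] z [0.1361 0.1624 0.1686] x [0.0065 0.0201 0.023 ]
scene rest 259 y [0.2911 0.3701] z [0.1018 0.1268 0.1334] x [0.1575 0.1727 0.1744]
```

View pics/b2.png

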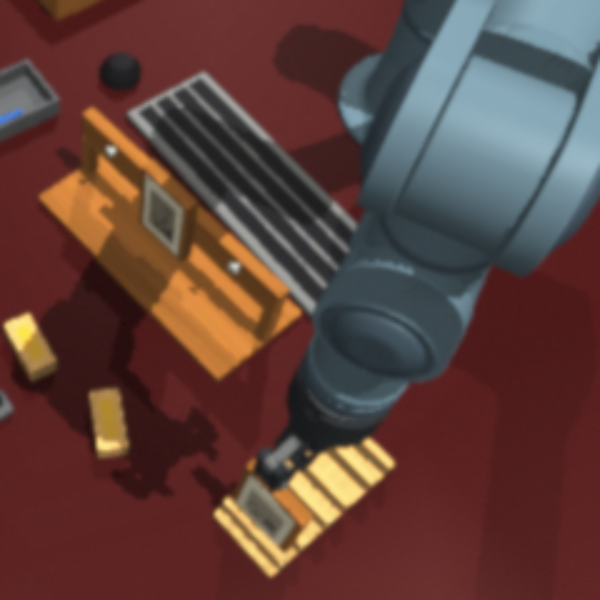

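Frame hung with its top at about 0.165 m and its centre within 2 mm of the screw. Next is the second frame.

In the tool's units: 0.115 m / 0.5 = 0.23, 0.003 m / 0.5 = 0.006.

```bash
python3 shift.py '0,0.006,0.06,0,0,0 | 0,0.006,0.12,0,0,0 | 0,0.006,0.18,0,0,0 | 0,0.006,0.23,0,0,0 | 0,0.006,0.23,0,0,0 | 0,0.006,0.23,0,0,0'; python3 -c "from h import *;tcp()"; python3 shift.py '0,0,0,0,0,0 | 0,0,0,0,0,0 | 0,0,0,0,0,0 | 0,0,0,0,0,0 | 0,0,0,0,0,0 | 0,0,0,0,0,0' 0.005; python3 -c "from h import *;tcp()"
```

```text
t: 9.8
tcp_pos: [0.5793, 0.3483, 0.1154]
tcp_rot: [-180.0, 0.0, 95.0]
ft_force: [0.1, -0.0, -0.0]
gripper_width: 0.06
grip_force: 0.0
t 9.8 stand xyz [0.1656 0.334  0.1154] rot [-1.7995e+02  2.0000e-02  9.5030e+01] F [ 0.1 -0.  -0. ] w 0.06 gf 0.0 q [ 26.  37.  11.  64.  -0. 111.]
t: 10.4
tcp_pos: [0.5801, 0.3499, 0.1166]
tcp_rot: [179.9, -0.1, 95.1]
ft_force: [-1.2, -1.1, 5.9]
gripper_width: 0.0149
grip_force: 60.9
t 10.4 stand xyz [0.1665 0.3355 0.1166] rot [ 1.7989e+02 -6.0000e-02  9.5100e+01] F [-1.3 -1.   5.9] w 0.0149 gf 60.9 q [ 26.  37.  11.  64.   0. 111.]
```

In the tool's units: -0.075 m / 0.5 = -0.15, -0.05 m / 0.5 = -0.1.

```bash
python3 shift.py '0,0,-0.03,0,0,0 | 0,0,-0.06,0,0,0 | 0,0,-0.1,0,0,0 | 0,0,-0.15,0,0,0 | 0,0,-0.15,0,0,0 | 0,0,-0.15,0,0,0 | 0,0,-0.15,0,0,0'
python3 - <<'E'
from h import *
tcp()
n='scene'
p,d=snap(n);W=cloud(n,d);L=S.inv().apply(W.reshape(-1,3)-O).reshape(W.shape)
m=(abs(L[...,0]-.166)<.03)&(abs(L[...,1]-.335)<.05)&(L[...,2]>.05)&(L[...,2]<.21)
q=L[m];g=p[m].astype(int);w=q[g[:,0]-g[:,2]>50]
print('held',len(w),'y',np.percentile(w[:,1],[1,3,50,97,99]).round(4),'z',np.percentile(w[:,2],[1,50,98]).round(4),'x',np.percentile(w[:,0],[2,50,98]).round(4))
E
```

```text
t: 11.1
tcp_pos: [0.5789, 0.3491, 0.188]
tcp_rot: [-179.9, 0.0, 95.1]
ft_force: [-0.2, 0.7, -3.2]
gripper_width: 0.0152
grip_force: 59.9
t 11.1 stand xyz [0.1653 0.3348 0.188 ] rot [-1.7987e+02  5.0000e-02  9.5100e+01] F [-0.2  0.8 -3.2] w 0.0152 gf 59.9 q [ 26.  35.  19.  74.   0. 111.]
held 221 y [0.29   0.2906 0.3543 0.3697 0.3698] z [0.0824 0.2006 0.2042] x [0.1606 0.1724 0.1764]
```

In the tool's units: -0.223 m / 0.5 = -0.446, -0.19 m / 0.5 = -0.38.

```bash
python3 shift.py '-0.076,-0.04,0,0,0,0 | -0.152,-0.08,0,0,0,0 | -0.228,-0.12,0,0,0,0 | -0.304,-0.16,0,0,0,0 | -0.38,-0.2,0,0,0,0 | -0.446,-0.248,0,0,0,0 | -0.446,-0.248,0.024,0,0,0 | -0.446,-0.248,0.024,0,0,0'
python3 - <<'E'
from h import *
n='scene'
p,d=snap(n,'c_scene.png');W=cloud(n,d);L=S.inv().apply(W.reshape(-1,3)-O).reshape(W.shape)
tcp()
m=(abs(L[...,0]-.044)<.022)&(abs(L[...,1]-.11)<.055)&(L[...,2]>.06)&(L[...,2]<.2)
q=L[m];g=p[m].astype(int);w=q[g[:,0]-g[:,2]>50]
print('held',len(w),'y',np.percentile(w[:,1],[1,3,50,97,99]).round(4),'z',np.percentile(w[:,2],[1,50,98]).round(4),'x',np.percentile(w[:,0],[2,50,98]).round(4))
E
```

```text
t: 11.95
tcp_pos: [0.4737, 0.1152, 0.1758]
tcp_rot: [-179.8, -0.0, 95.0]
ft_force: [-0.1, -0.2, -1.6]
gripper_width: 0.0151
grip_force: 59.4
t 12.0 stand xyz [0.0407 0.1118 0.1765] rot [-1.7984e+02 -1.0000e-02  9.5050e+01] F [ 0.4 -0.  -1.4] w 0.0151 gf 59.4 q [  6.  14. -16.  61.   0.  91.]
held 205 y [0.0665 0.0678 0.1419 0.147  0.1473] z [0.0712 0.1533 0.1921] x [0.0333 0.0458 0.0508]
```

In the tool's units: -0.0305 m / 0.5 = -0.061, 0.0015 m / 0.5 = 0.003.

```bash
python3 shift.py '0,-0.02,0.003,0,0,0 | 0,-0.04,0.003,0,0,0 | 0,-0.05,0.003,0,0,0 | 0,-0.056,0.003,0,0,0 | 0,-0.059,0.003,0,0,0 | 0,-0.061,0.003,0,0,0 | 0,-0.061,0.003,0,0,0'; python3 -c "from h import *;tcp()"; python3 shift.py '0,-0.003,0,0,0,0 | 0,-0.003,0,0,0,0'; python3 -c "from h import *;tcp()"
```

```text
t: 12.7
tcp_pos: [0.4457, 0.1137, 0.1764]
tcp_rot: [180.0, -0.0, 95.1]
ft_force: [0.5, -0.5, -1.3]
gripper_width: 0.0145
grip_force: 59.6
t 12.7 stand xyz [0.0117 0.1121 0.1764] rot [179.98  -0.    95.1 ] F [ 0.5 -0.5 -1.3] w 0.0145 gf 59.6 q [  6.  10. -20.  59.   0.  91.]
t: 12.9
tcp_pos: [0.444, 0.1134, 0.1763]
tcp_rot: [-180.0, -0.0, 95.1]
ft_force: [-0.6, 0.5, -1.9]
gripper_width: 0.015
grip_force: 59.6
t 12.9 stand xyz [0.01   0.112  0.1763] rot [-179.99   -0.     95.09] F [-0.5  0.6 -1.9] w 0.015 gf 59.6 q [  6.  10. -21.  59.   0.  91.]
```

The rows are not in the units I measure in: shifts go in shares of 50 cm and turns go in shares of 180 degrees. I convert before sending: 0.018 m / 0.5 = 0.036, 0.015 m / 0.5 = 0.03.

```bash
python3 shift.py '0,0,0.008,0,0,0 | 0,0,0.016,0,0,0 | 0,0,0.024,0,0,0 | 0,0,0.03,0,0,0 | 0,0,0.036,0,0,0 | 0,0,0.036,0,0,0'; python3 -c "from h import *;tcp()";python3 shift.py '0,0,0.006,0,0,0 | 0,0,0.012,0,0,0 | 0,0,0.012,0,0,0'; python3 -c "from h import *;tcp()";python3 shift.py '0,0,0.006,0,0,0 | 0,0,0.006,0,0,0'; python3 -c "from h import *;tcp()"
```

```text
t: 13.5
tcp_pos: [0.4437, 0.1134, 0.1577]
tcp_rot: [-179.9, -0.0, 95.1]
ft_force: [0.5, -0.5, -2.2]
gripper_width: 0.0149
grip_force: 59.6
t 13.5 stand xyz [0.0097 0.112  0.1577] rot [-179.94   -0.     95.1 ] F [ 0.5 -0.5 -2.2] w 0.0149 gf 59.6 q [  6.  11. -23.  57.   0.  91.]
t: 13.8
tcp_pos: [0.4438, 0.1135, 0.1519]
tcp_rot: [-180.0, -0.0, 95.1]
ft_force: [-0.4, -0.2, -2.8]
gripper_width: 0.0151
grip_force: 59.6
t 13.8 stand xyz [0.0097 0.112  0.1519] rot [-179.96   -0.     95.1 ] F [-0.4 -0.1 -2.8] w 0.0151 gf 59.6 q [  6.  11. -23.  56.   0.  91.]
t: 14.0
tcp_pos: [0.4444, 0.1136, 0.1506]
tcp_rot: [179.9, -0.0, 95.1]
ft_force: [-4.0, -0.4, 9.6]
gripper_width: 0.0145
grip_force: 61.4
t 14.0 stand xyz [0.0103 0.1121 0.1506] rot [179.92  -0.    95.1 ] F [-4.  -0.   9.6] w 0.0145 gf 61.4 q [  6.  11. -23.  56.   0.  91.]
```

In the tool's units: 0.15 m / 0.5 = 0.3, 0.13 m / 0.5 = 0.26.

```bash
python3 shift.py '0,0,0,0,0,0 | 0,0,0,0,0,0 | 0,0,0,0,0,0 | 0,0,0,0,0,0' 0.045; python3 shift.py '0,0,-0.06,0,0,0 | 0,0,-0.14,0,0,0 | 0.04,0.08,-0.14,0,0,0 | 0.08,0.14,-0.14,0,0,0 | 0.16,0.18,-0.14,0,0,0 | 0.24,0.22,-0.14,0,0,0 | 0.3,0.26,-0.14,0,0,0 | 0.3,0.26,-0.14,0,0,0' 0.06
cat >> h.py <<'E'
def blocks():
    for n in('top','scene'):
        p,d=snap(n,'last_'+n+'.png');W=cloud(n,d);L=S.inv().apply(W.reshape(-1,3)-O).reshape(W.shape)
        g=p.astype(int)
        m=(L[...,0]>.06)&(L[...,0]<.34)&(abs(L[...,1])<.26)&(abs(L[...,2]-.0255)<.006)&(g[...,0]-g[...,2]>40)
        k,lab,st,ce=cv2.connectedComponentsWithStats(m.astype(np.uint8))
        for i in range(1,k):
            if st[i,4]>60: c,s,a,N=rect(L[lab==i]);print(n,ce[i].round(),c,s,'yaw',round((a-90+90)%180-90,2),N)
def frames():
    for n in('top','scene'):
        p,d=snap(n);W=cloud(n,d);L=S.inv().apply(W.reshape(-1,3)-O).reshape(W.shape)
        for c in(0,.11):
            m=(abs(L[...,0]-.01)<.02)&(abs(L[...,1]-c)<.05)&(L[...,2]>.14)&(L[...,2]<.2)
            w=L[m]
            if len(w): print(n,'hung',c,len(w),'y',np.percentile(w[:,1],[1,99]).round(4),'z',np.percentile(w[:,2],[2,50,98]).round(4),'x',np.percentile(w[:,0],[2,50,98]).round(4))
E
python3 -c "
from h import *
tcp();blocks();frames()"
```

```text
t: 14.4
tcp_pos: [0.4441, 0.1135, 0.1492]
tcp_rot: [180.0, -0.0, 95.1]
ft_force: [-0.6, 1.1, -0.7]
gripper_width: 0.045
grip_force: 0.0
t: 15.2
tcp_pos: [0.5615, 0.2781, 0.2178]
tcp_rot: [180.0, -0.1, 95.3]
ft_force: [-0.0, 0.2, -0.1]
gripper_width: 0.0596
grip_force: 0.0
t 15.2 stand xyz [0.1416 0.2656 0.2178] rot [ 1.800e+02 -7.000e-02  9.532e+01] F [-0.   0.2 -0.1] w 0.0596 gf 0.0 q [ 21.  28.  12.  73.   0. 105.]
top [375. 171.] [ 226.4 -164.5] [73.8 34.3] yaw 20.99 271
top [321. 177.] [224.1  -1.7] [74.  34.4] yaw -11.26 279
top [277. 185.] [214.7 134.6] [74.5 34.2] yaw -32.16 279
scene [270. 183.] [ 230.3 -167.3] [74.4 35.8] yaw 21.09 228
scene [301. 217.] [227.1  -4.9] [76.2 34.5] yaw -11.44 258
scene [333. 248.] [217.8 132. ] [73.6 33.9] yaw -32.06 288
top hung 0 206 y [-0.0407  0.0371] z [0.1481 0.1635 0.1678] x [0.0027 0.0107 0.0188]
top hung 0.11 213 y [0.0705 0.1486] z [0.1449 0.1632 0.1672] x [0.0039 0.0121 0.0205]
scene hung 0 245 y [-0.0429  0.0359] z [0.1418 0.1634 0.1686] x [0.0057 0.0195 0.0228]
scene hung 0.11 246 y [0.0678 0.1464] z [0.1414 0.1634 0.1677] x [0.008  0.0213 0.0244]
```

In the tool's units: 0.15 m / 0.5 = 0.3, -0.1325 m / 0.5 = -0.265, 32 degrees / 180 = 0.1778.

```bash
python3 shift.py '-0.066,0.038,0.02,0,0,0.0444 | -0.132,0.076,0.06,0,0,0.0889 | -0.198,0.112,0.1,0,0,0.1333 | -0.265,0.15,0.16,0,0,0.1778 | -0.265,0.15,0.24,0,0,0.1778 | -0.265,0.15,0.3,0,0,0.1778 | -0.265,0.15,0.3,0,0,0.1778' 0.06; python3 -c "from h import *;tcp()"
```

```text
t: 16.1
tcp_pos: [0.642, 0.1467, 0.0646]
tcp_rot: [-179.5, 0.3, 63.0]
ft_force: [-0.7, -0.0, 0.0]
gripper_width: 0.0602
grip_force: 0.0
t 16.1 stand xyz [0.2102 0.1276 0.0646] rot [-179.52    0.33   62.95] F [-0.7  0.   0. ] w 0.0602 gf 0.0 q [  7.  37.   4.  57.  -0. 124.]
```

```bash
python3 shift.py '0,0,0,0,0,0 | 0,0,0,0,0,0'; python3 -c "
from h import *
tcp();R=Ro.from_euler('xyz',telemetry.sense()['tcp_rot'],degrees=True);t=S.apply([.2165,.1333,.023])+O;print('tool shift',R.inv().apply(t-telemetry.sense()['tcp_pos']).round(4))"
```

```text
t: 16.3
tcp_pos: [0.6481, 0.1491, 0.0721]
tcp_rot: [179.8, -0.1, 63.1]
ft_force: [0.6, -0.4, 0.5]
gripper_width: 0.0599
grip_force: 0.0
t 16.3 stand xyz [0.2165 0.1294 0.0721] rot [ 1.7981e+02 -1.3000e-01  6.3080e+01] F [ 0.6 -0.4  0.5] w 0.0599 gf 0.0 q [  7.  37.   4.  57.   0. 124.]
tool shift [ 0.0032 -0.0022  0.0491]
```

In the tool's units: 0.048 m / 0.5 = 0.096, 0.003 m / 0.5 = 0.006.

```bash
python3 shift.py '0.006,-0.002,0.03,0,0,0 | 0.006,-0.002,0.06,0,0,0 | 0.006,-0.002,0.084,0,0,0 | 0.006,-0.002,0.096,0,0,0 | 0.006,-0.002,0.096,0,0,0 | 0.006,-0.002,0.096,0,0,0'; python3 -c "from h import *;tcp()"; python3 shift.py '0,0,0,0,0,0 | 0,0,0,0,0,0 | 0,0,0,0,0,0 | 0,0,0,0,0,0 | 0,0,0,0,0,0' 0.015;  python3 -c "from h import *;tcp()"
```

```text
t: 16.9
tcp_pos: [0.6474, 0.1524, 0.0216]
tcp_rot: [180.0, -0.0, 63.1]
ft_force: [0.4, 0.5, 0.9]
gripper_width: 0.06
grip_force: 0.0
t 16.9 stand xyz [0.2161 0.1327 0.0216] rot [ 1.7998e+02 -2.0000e-02  6.3100e+01] F [0.5 0.4 0.9] w 0.06 gf 0.0 q [  8.  39.   1.  51.   0. 125.]
t: 17.4
tcp_pos: [0.6481, 0.1524, 0.0224]
tcp_rot: [179.9, -0.1, 63.1]
ft_force: [-0.8, 0.4, 5.8]
gripper_width: 0.0325
grip_force: 61.7
t 17.4 stand xyz [0.2167 0.1327 0.0224] rot [ 1.7991e+02 -8.0000e-02  6.3090e+01] F [-0.7  0.5  5.8] w 0.0325 gf 61.7 q [  8.  39.   1.  51.   0. 125.]
```

```bash
cat >> h.py <<'E'
def go(x,y,z):
    s=telemetry.sense();R=Ro.from_euler('xyz',s['tcp_rot'],degrees=True)
    print('tool shift',R.inv().apply(S.apply([x,y,z])+O-s['tcp_pos']).round(4),'turn to stand',round(s['tcp_rot'][2]-95.09,2))
E
python3 -c "
from h import *
go(.0955,.1087,.0224)"
```

```text
tool shift [-0.0846 -0.0901 -0.0002] turn to stand -32.0
```

In the tool's units: -0.09 m / 0.5 = -0.18, -0.0846 m / 0.5 = -0.1692, -32 degrees / 180 = -0.1778.

```bash
python3 shift.py '0,0,-0.04,0,0,0 | -0.04,-0.046,-0.07,0,0,-0.0444 | -0.084,-0.09,-0.07,0,0,-0.0889 | -0.126,-0.134,-0.07,0,0,-0.1333 | -0.1692,-0.18,-0.07,0,0,-0.1778 | -0.1692,-0.18,-0.07,0,0,-0.1778 | -0.1692,-0.18,-0.07,0,0,-0.1778 | -0.1692,-0.18,-0.07,0,0,-0.1778'; python3 -c "
from h import *
tcp();go(.0955,.1087,.0224)"
```

```text
t: 18.2
tcp_pos: [0.5302, 0.1177, 0.0566]
tcp_rot: [179.9, -0.0, 95.1]
ft_force: [1.0, -0.7, -1.2]
gripper_width: 0.0322
grip_force: 61.0
t 18.2 stand xyz [0.0962 0.1086 0.0566] rot [ 1.7988e+02 -1.0000e-02  9.5050e+01] F [ 0.9 -0.7 -1.2] w 0.0322 gf 61.0 q [  6.  25. -19.  46.   0.  91.]
tool shift [ 0.0001 -0.0007  0.0342] turn to stand -0.04
```

In the tool's units: 0.035 m / 0.5 = 0.07, 0.033 m / 0.5 = 0.066.

```bash
python3 shift.py '0,-0.001,0.03,0,0,0 | 0,-0.001,0.052,0,0,0 | 0,-0.001,0.066,0,0,0 | 0,-0.001,0.07,0,0,0 | 0,-0.001,0.07,0,0,0'; python3 -c "
from h import *
tcp()";python3 shift.py '0,0,0,0,0,0 | 0,0,0,0,0,0 | 0,0,0,0,0,0' 0.06;python3 shift.py '0,0,-0.06,0,0,0 | 0,0,-0.14,0,0,0 | -0.06,0.06,-0.2,0,0,0 | -0.12,0.12,-0.22,0,0,0 | -0.16,0.18,-0.22,0,0,0 | -0.22,0.22,-0.22,0,0,0 | -0.22,0.26,-0.22,0,0,0 | -0.22,0.26,-0.22,0,0,0' 0.06;python3 -c "
from h import *
tcp();blocks()
p=cv2.imread('pics/last_top.png');cv2.imwrite('pics/d1.png',cv2.resize(p[150:300,240:440],(800,600)))"
```

```text
t: 18.7
tcp_pos: [0.5286, 0.1176, 0.0224]
tcp_rot: [180.0, 0.0, 95.1]
ft_force: [-4.0, -0.2, 11.3]
gripper_width: 0.033
grip_force: 62.4
t 18.7 stand xyz [0.0946 0.1086 0.0224] rot [179.98   0.    95.09] F [-4.   0.1 11.3] w 0.033 gf 62.4 q [  6.  27. -21.  42.  -0.  91.]
t: 19.0
tcp_pos: [0.5284, 0.1175, 0.0211]
tcp_rot: [180.0, -0.0, 95.1]
ft_force: [0.2, 0.2, -0.2]
gripper_width: 0.0601
grip_force: 0.0
t: 19.8
tcp_pos: [0.6696, 0.0184, 0.1305]
tcp_rot: [179.9, -0.0, 95.0]
ft_force: [0.1, -0.2, 0.4]
gripper_width: 0.0601
grip_force: 0.0
t 19.8 stand xyz [ 0.2263 -0.0027  0.1305] rot [ 1.7992e+02 -1.0000e-02  9.5000e+01] F [ 0.1 -0.2  0.4] w 0.0601 gf 0.0 q [-4. 35. 10. 65.  0. 81.]
top [375. 171.] [ 226.9 -164.4] [73.6 34. ] yaw 21.7 268
scene [269. 183.] [ 231.1 -166.9] [75.2 36.2] yaw 20.43 223
scene [302. 217.] [227.4  -4.4] [74.3 34.9] yaw -10.09 256
scene [357. 219.] [ 98.4 106.3] [74.8 35.6] yaw -0.14 255
```

View pics/d1.png

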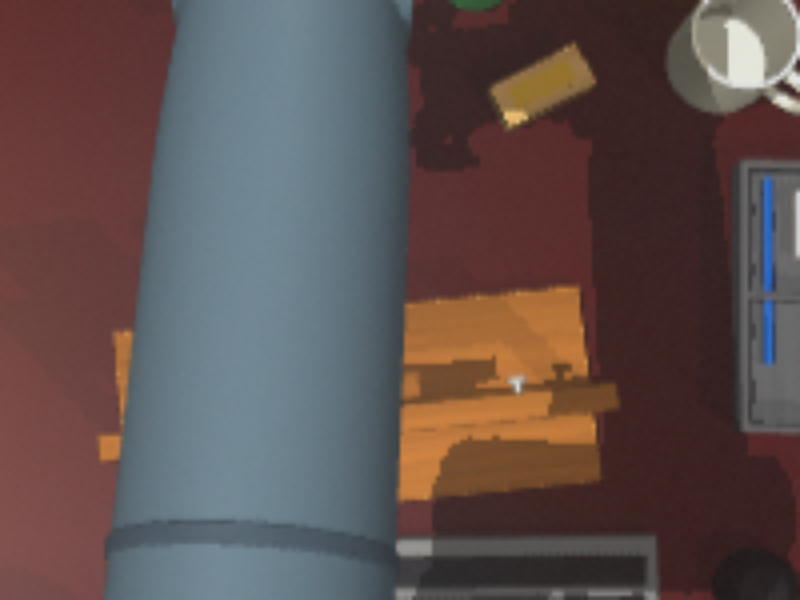

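Placed block: the scene camera puts it about 2.5 mm outside flush, within tolerance (the arm hides it in the top view). Now block 1.

In the tool's units: 0.108 m / 0.5 = 0.216, 0.1 m / 0.5 = 0.2, 11 degrees / 180 = 0.0611.

```bash
python3 shift.py '0,0,0.06,0,0,0.0333 | 0,-0.001,0.12,0,0,0.0611 | 0,-0.001,0.17,0,0,0.0611 | 0,-0.001,0.2,0,0,0.0611 | 0,-0.001,0.216,0,0,0.0611 | 0,-0.001,0.216,0,0,0.0611 | 0,-0.001,0.216,0,0,0.0611' 0.06; python3 -c "from h import *;tcp()"; python3 shift.py '0,0,0,0,0,0 | 0,0,0,0,0,0 | 0,0,0,0,0,0 | 0,0,0,0,0,0 | 0,0,0,0,0,0' 0.015;  python3 -c "
from h import *
tcp();go(.0935,-.0013,.0224)"
```

```text
t: 20.6
tcp_pos: [0.667, 0.0197, 0.0242]
tcp_rot: [179.9, -0.0, 84.1]
ft_force: [-0.0, -0.2, -0.5]
gripper_width: 0.0604
grip_force: 0.0
t 20.6 stand xyz [ 0.2238 -0.0011  0.0242] rot [ 1.7995e+02 -1.0000e-02  8.4120e+01] F [-0.1 -0.2 -0.5] w 0.0604 gf 0.0 q [-4. 40.  2. 52.  0. 92.]
t: 21.1
tcp_pos: [0.6682, 0.0194, 0.025]
tcp_rot: [179.8, -0.0, 84.1]
ft_force: [-0.7, 0.6, 6.8]
gripper_width: 0.032
grip_force: 60.9
t 21.1 stand xyz [ 0.2249 -0.0016  0.025 ] rot [ 1.7983e+02 -2.0000e-02  8.4090e+01] F [-0.7  0.7  6.8] w 0.032 gf 60.9 q [-4. 39.  2. 52.  0. 92.]
tool shift [-0.0248 -0.1291  0.0022] turn to stand -11.0
```

In the tool's units: -0.129 m / 0.5 = -0.258, -0.0233 m / 0.5 = -0.0466, -11 degrees / 180 = -0.0611.

```bash
python3 shift.py '0,0,-0.04,0,0,0 | -0.014,-0.07,-0.06,0,0,-0.0222 | -0.028,-0.15,-0.06,0,0,-0.0444 | -0.04,-0.22,-0.06,0,0,-0.0611 | -0.0466,-0.258,-0.06,0,0,-0.0611 | -0.0466,-0.258,-0.06,0,0,-0.0611 | -0.0466,-0.258,-0.06,0,0,-0.0611 | -0.0466,-0.258,-0.06,0,0,-0.0611'; python3 -c "
from h import *
tcp();go(.0935,.0003,.0235)"
```

```text
t: 21.9
tcp_pos: [0.5382, 0.0094, 0.0537]
tcp_rot: [179.9, 0.0, 95.1]
ft_force: [0.3, 0.3, 0.4]
gripper_width: 0.0318
grip_force: 60.2
t 21.9 stand xyz [0.0945 0.     0.0537] rot [1.7986e+02 2.0000e-02 9.5090e+01] F [0.3 0.3 0.4] w 0.0318 gf 60.2 q [ -6.  25. -20.  45.   0.  79.]
tool shift [ 0.0003 -0.0011  0.0302] turn to stand 0.0
```

In the tool's units: 0.031 m / 0.5 = 0.062, 0.03 m / 0.5 = 0.06.

```bash
python3 shift.py '0,-0.001,0.03,0,0,0 | 0,-0.001,0.052,0,0,0 | 0,-0.001,0.06,0,0,0 | 0,-0.001,0.062,0,0,0 | 0,-0.001,0.062,0,0,0'; python3 -c "
from h import *
tcp()";python3 shift.py '0,0,0,0,0,0 | 0,0,0,0,0,0 | 0,0,0,0,0,0' 0.06;python3 shift.py '0,0,-0.06,0,0,0 | 0,0.02,-0.14,0,0,0 | -0.06,0.08,-0.16,0,0,-0.0333 | -0.12,0.14,-0.16,0,0,-0.0722 | -0.19,0.2,-0.16,0,0,-0.1167 | -0.26,0.25,-0.16,0,0,-0.1167 | -0.332,0.268,-0.16,0,0,-0.1167 | -0.332,0.268,-0.16,0,0,-0.1167' 0.06;python3 shift.py '0,0,0,0,0,0 | 0,0,0,0,0,0';python3 -c "
from h import *
tcp();go(.2284,-.1659,.0225);blocks()"
```

```text
t: 22.4
tcp_pos: [0.5369, 0.0095, 0.0249]
tcp_rot: [179.9, 0.0, 95.1]
ft_force: [-7.3, 0.4, 23.2]
gripper_width: 0.0323
grip_force: 62.9
t 22.4 stand xyz [0.0933 0.0002 0.0249] rot [1.7989e+02 3.0000e-02 9.5110e+01] F [-7.3  1.  23.2] w 0.0323 gf 62.9 q [ -6.  27. -22.  41.  -0.  79.]
t: 22.7
tcp_pos: [0.536, 0.0095, 0.0219]
tcp_rot: [-180.0, -0.0, 95.1]
ft_force: [0.4, -0.5, -0.1]
gripper_width: 0.06
grip_force: 0.0
t: 23.5
tcp_pos: [0.6855, -0.149, 0.1009]
tcp_rot: [-180.0, 0.1, 115.8]
ft_force: [0.0, 0.9, -0.6]
gripper_width: 0.0601
grip_force: 0.0
t: 23.7
tcp_pos: [0.6833, -0.143, 0.1016]
tcp_rot: [-180.0, -0.1, 116.1]
ft_force: [-0.6, 1.2, 0.3]
gripper_width: 0.0602
grip_force: 0.0
t 23.7 stand xyz [ 0.2255 -0.1647  0.1016] rot [-1.7995e+02 -9.0000e-02  1.1613e+02] F [-0.5  1.3  0.3] w 0.0602 gf 0.0 q [-17.  40.  14.  65.   0.  47.]
tool shift [-0.0023  0.0023  0.0791] turn to stand 21.04
top [325. 220.] [94.  -0.2] [73.8 34. ] yaw -0.31 284
top [288. 224.] [ 94.9 109.7] [74.1 34.1] yaw 0.05 284
scene [270. 183.] [ 229.7 -166.6] [74.2 35.8] yaw 21.72 206
scene [334. 194.] [97.3 -3.2] [76.  35.1] yaw 0.14 236
scene [357. 219.] [ 98.8 106.2] [75.5 35.1] yaw -0.63 260
```

```bash
python3 shift.py '-0.004,0.002,0.06,0,0,0 | -0.004,0.002,0.11,0,0,0 | -0.004,0.002,0.14,0,0,0 | -0.004,0.002,0.156,0,0,0 | -0.004,0.002,0.156,0,0,0 | -0.004,0.002,0.156,0,0,0' 0.06; python3 -c "from h import *;tcp()"; python3 shift.py '0,0,0,0,0,0 | 0,0,0,0,0,0 | 0,0,0,0,0,0 | 0,0,0,0,0,0 | 0,0,0,0,0,0' 0.015;  python3 -c "
from h import *
tcp();go(.0925,-.1113,.0224)"
```

```text
t: 24.4
tcp_pos: [0.6862, -0.145, 0.0253]
tcp_rot: [179.9, 0.0, 116.1]
ft_force: [1.1, -0.0, 0.2]
gripper_width: 0.0602
grip_force: 0.0
t 24.4 stand xyz [ 0.2283 -0.1669  0.0253] rot [1.7995e+02 4.0000e-02 1.1613e+02] F [ 1.1 -0.1  0.2] w 0.0602 gf 0.0 q [-17.  43.   9.  55.   0.  47.]
t: 24.9
tcp_pos: [0.6869, -0.1456, 0.0261]
tcp_rot: [179.9, 0.1, 116.1]
ft_force: [-0.0, -0.2, 6.8]
gripper_width: 0.0321
grip_force: 60.6
t 24.9 stand xyz [ 0.2289 -0.1676  0.0261] rot [1.7987e+02 1.1000e-01 1.1609e+02] F [-0.1 -0.2  6.8] w 0.0321 gf 60.6 q [-17.  43.   9.  55.   0.  47.]
tool shift [ 0.1015 -0.1072  0.0032] turn to stand 21.0
```

In the tool's units: -0.107 m / 0.5 = -0.214, 0.1 m / 0.5 = 0.2, 21 degrees / 180 = 0.1167.

```bash
python3 shift.py '0,0,-0.04,0,0,0 | 0.05,-0.054,-0.06,0,0,0.0389 | 0.1,-0.108,-0.06,0,0,0.0778 | 0.15,-0.16,-0.06,0,0,0.1167 | 0.2,-0.214,-0.06,0,0,0.1167 | 0.2,-0.214,-0.06,0,0,0.1167 | 0.2,-0.214,-0.06,0,0,0.1167 | 0.2,-0.214,-0.06,0,0,0.1167'; python3 -c "
from h import *
tcp();go(.0935,-.1128,.0250)"
```

```text
t: 25.7
tcp_pos: [0.5473, -0.1031, 0.0549]
tcp_rot: [179.9, 0.1, 95.1]
ft_force: [0.5, -1.1, -0.4]
gripper_width: 0.032
grip_force: 60.0
t 25.7 stand xyz [ 0.0936 -0.1129  0.0549] rot [1.7986e+02 5.0000e-02 9.5090e+01] F [ 0.4 -1.1 -0.4] w 0.032 gf 60.0 q [-17.  27. -17.  47.   0.  68.]
tool shift [ 0.0001 -0.0002  0.0299] turn to stand 0.0
```

In the tool's units: 0.03 m / 0.5 = 0.06, 0.029 m / 0.5 = 0.058.

```bash
python3 shift.py '0,0,0.03,0,0,0 | 0,0,0.05,0,0,0 | 0,0,0.058,0,0,0 | 0,0,0.06,0,0,0 | 0,0,0.06,0,0,0';python3 shift.py '0,0,0,0,0,0 | 0,0,0,0,0,0 | 0,0,0,0,0,0' 0.06;python3 shift.py '0,0,-0.06,0,0,0 | 0,0.02,-0.14,0,0,0 | -0.08,0.04,-0.22,0,0,0 | -0.16,0.04,-0.28,0,0,0 | -0.24,0.04,-0.28,0,0,0 | -0.32,0.04,-0.28,0,0,0 | -0.4,0.04,-0.28,0,0,0 | -0.4,0.04,-0.28,0,0,0' 0.06;python3 -c "
from h import *
tcp();blocks();frames()
p=cv2.imread('pics/last_top.png');cv2.imwrite('pics/e1.png',cv2.resize(p[100:300,180:450],(800,593)))
p=cv2.imread('pics/last_scene.png');cv2.imwrite('pics/e2.png',cv2.resize(p[80:320,220:500],(700,600)))"
```

```text
t: 26.2
tcp_pos: [0.5465, -0.1029, 0.026]
tcp_rot: [179.9, 0.0, 95.1]
ft_force: [-5.0, 0.8, 13.7]
gripper_width: 0.032
grip_force: 61.5
t: 26.5
tcp_pos: [0.5459, -0.1027, 0.0241]
tcp_rot: [180.0, -0.0, 95.1]
ft_force: [0.5, -0.0, -0.4]
gripper_width: 0.06
grip_force: 0.0
t: 27.3
tcp_pos: [0.5833, -0.3055, 0.1635]
tcp_rot: [180.0, 0.1, 94.8]
ft_force: [0.1, -0.3, 0.0]
gripper_width: 0.0602
grip_force: 0.0
t 27.3 stand xyz [ 0.1115 -0.3176  0.1635] rot [1.7998e+02 1.3000e-01 9.4770e+01] F [ 0.1 -0.3  0. ] w 0.0602 gf 0.0 q [-33.  33.  11.  68.  -0.  52.]
top [369. 210.] [ 112.5 -133.1] [74.2 34.3] yaw -0.38 287
top [325. 220.] [93.6 -0.2] [73.7 34. ] yaw -0.06 288
top [289. 224.] [ 94.9 109.6] [73.9 34.2] yaw -0.49 287
scene [304. 170.] [ 116.7 -136.4] [76.7 34. ] yaw 1.14 218
scene [334. 194.] [97.7 -3.2] [76.  34.7] yaw 0.36 236
scene [357. 219.] [ 98.6 105.6] [75.9 35.3] yaw 0.37 261
top hung 0 206 y [-0.0408  0.0371] z [0.1485 0.1634 0.1674] x [0.0027 0.0107 0.0189]
top hung 0.11 214 y [0.0706 0.1498] z [0.1475 0.1631 0.1671] x [0.0039 0.012  0.0203]
scene hung 0 244 y [-0.0438  0.0363] z [0.141  0.1632 0.1688] x [0.0057 0.0192 0.0232]
scene hung 0.11 268 y [0.0681 0.1474] z [0.141  0.1629 0.1681] x [0.0074 0.0208 0.0242]
```

View pics/e2.png

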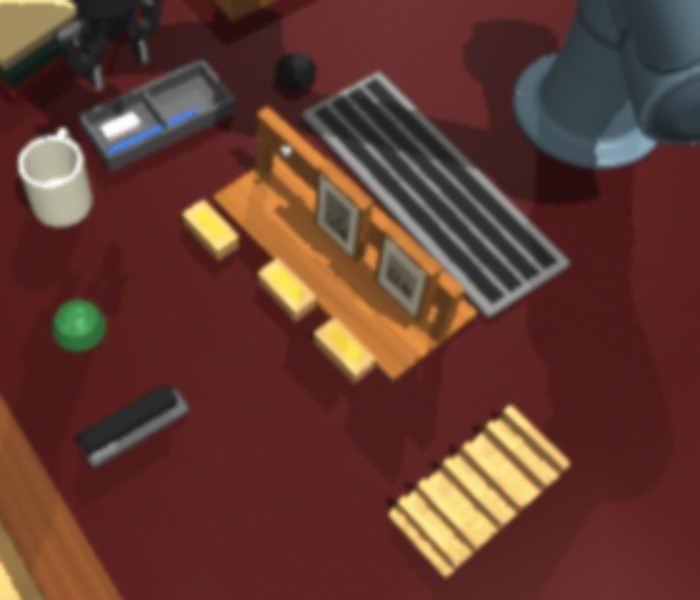

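View pics/e1.png

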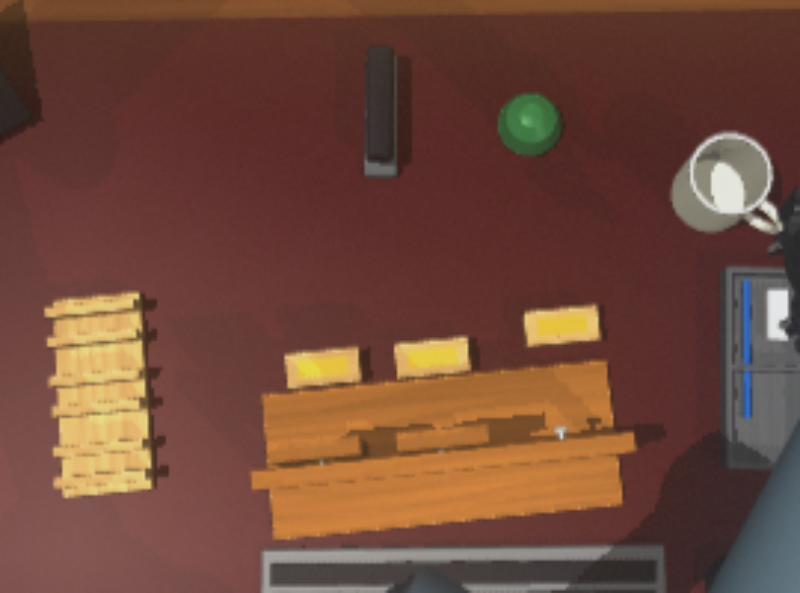

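The third block at (562,325) in the top crop has been knocked about 20 mm out and sideways. The two frames and the other two blocks are fine, so I pick this one up again.

In the tool's units: 0.183 m / 0.5 = 0.366, 0.155 m / 0.5 = 0.31.

```bash
python3 shift.py '0.08,0.006,0,0,0,0 | 0.16,0.006,0,0,0,0 | 0.24,0.006,0,0,0,0 | 0.31,0.006,0.02,0,0,0 | 0.366,0.006,0.08,0,0,0 | 0.366,0.006,0.14,0,0,0 | 0.366,0.006,0.18,0,0,0 | 0.366,0.006,0.18,0,0,0' 0.06; python3 -c "
from h import *
tcp();go(.1145,-.1347,.0235)"
```

```text
t: 28.3
tcp_pos: [0.5668, -0.1146, 0.0714]
tcp_rot: [-179.6, -0.2, 95.3]
ft_force: [-0.5, -0.5, 0.1]
gripper_width: 0.0599
grip_force: 0.0
t 28.3 stand xyz [ 0.1121 -0.1261  0.0714] rot [-1.7965e+02 -1.6000e-01  9.5250e+01] F [-0.6 -0.5  0.1] w 0.0599 gf 0.0 q [-18.  28. -11.  51.   0.  67.]
tool shift [-0.0088  0.0027  0.0479] turn to stand 0.16
```

In the tool's units: 0.048 m / 0.5 = 0.096, 0.042 m / 0.5 = 0.084.

```bash
python3 shift.py '-0.002,0.002,0.03,0,0,0 | -0.002,0.002,0.06,0,0,0 | -0.002,0.002,0.084,0,0,0 | -0.002,0.002,0.096,0,0,0 | -0.002,0.002,0.096,0,0,0 | -0.002,0.002,0.096,0,0,0'; python3 -c "from h import *;tcp()"
```

```text
t: 28.9
tcp_pos: [0.5715, -0.1184, 0.0269]
tcp_rot: [180.0, 0.0, 95.1]
ft_force: [0.3, -0.2, 0.9]
gripper_width: 0.0597
grip_force: 0.0
t 28.9 stand xyz [ 0.1164 -0.1302  0.0269] rot [1.7996e+02 1.0000e-02 9.5100e+01] F [ 0.3 -0.2  0.9] w 0.0597 gf 0.0 q [-18.  31. -14.  45.   0.  67.]
```

In the tool's units: -0.0045 m / 0.5 = -0.009, 0.0035 m / 0.5 = 0.007.

```bash
python3 shift.py '-0.009,-0.002,0.007,0,0,0 | -0.009,-0.002,0.007,0,0,0';python3 -c "from h import *;tcp()"; python3 shift.py '0,0,0,0,0,0 | 0,0,0,0,0,0 | 0,0,0,0,0,0 | 0,0,0,0,0,0 | 0,0,0,0,0,0' 0.015;  python3 -c "
from h import *
tcp();go(.0925,-.1113,.0224)"
```

```text
t: 29.1
tcp_pos: [0.5707, -0.1236, 0.023]
tcp_rot: [180.0, 0.0, 95.1]
ft_force: [-0.4, -0.6, -0.2]
gripper_width: 0.0603
grip_force: 0.0
t 29.1 stand xyz [ 0.1152 -0.1354  0.023 ] rot [1.7997e+02 3.0000e-02 9.5060e+01] F [-0.4 -0.6 -0.2] w 0.0603 gf 0.0 q [-18.  31. -14.  45.  -0.  67.]
t: 29.6
tcp_pos: [0.5709, -0.1231, 0.0233]
tcp_rot: [180.0, 0.0, 95.1]
ft_force: [-1.2, 0.1, 4.6]
gripper_width: 0.032
grip_force: 60.7
t 29.6 stand xyz [ 0.1154 -0.1349  0.0233] rot [1.7995e+02 3.0000e-02 9.5090e+01] F [-1.2  0.2  4.6] w 0.032 gf 60.7 q [-18.  31. -14.  45.  -0.  67.]
tool shift [ 0.0236 -0.0229  0.0009] turn to stand 0.0
```

In the tool's units: 0.0236 m / 0.5 = 0.0472, -0.022 m / 0.5 = -0.044.

```bash
python3 shift.py '0,0,-0.016,0,0,0 | 0.016,-0.01,-0.016,0,0,0 | 0.032,-0.024,-0.016,0,0,0 | 0.0472,-0.04,-0.016,0,0,0 | 0.0472,-0.044,-0.016,0,0,0 | 0.0472,-0.044,-0.016,0,0,0 | 0.0472,-0.044,0.002,0,0,0 | 0.0472,-0.044,0.002,0,0,0';python3 -c "from h import *;tcp()";python3 shift.py '0,0,0,0,0,0 | 0,0,0,0,0,0 | 0,0,0,0,0,0' 0.06;python3 shift.py '0,0,-0.06,0,0,0 | 0,0,-0.14,0,0,0 | 0,0,-0.22,0,0,0 | -0.08,0.04,-0.28,0,0,0 | -0.18,0.04,-0.28,0,0,0 | -0.26,0.04,-0.28,0,0,0 | -0.34,0.04,-0.28,0,0,0 | -0.4,0.04,-0.28,0,0,0' 0.06;python3 -c "
from h import *
tcp();blocks();frames()"
```

```text
t: 30.4
tcp_pos: [0.5477, -0.1019, 0.0224]
tcp_rot: [179.9, 0.0, 95.1]
ft_force: [-0.4, -0.0, 7.2]
gripper_width: 0.0322
grip_force: 63.7
t 30.4 stand xyz [ 0.0941 -0.1117  0.0224] rot [1.7988e+02 5.0000e-02 9.5080e+01] F [-0.4 -0.   7.2] w 0.0322 gf 63.7 q [-17.  29. -19.  42.   0.  68.]
t: 30.7
tcp_pos: [0.5462, -0.1015, 0.0212]
tcp_rot: [-180.0, -0.0, 95.1]
ft_force: [-0.0, 0.0, -0.5]
gripper_width: 0.0602
grip_force: 0.0
t: 31.5
tcp_pos: [0.584, -0.3015, 0.1612]
tcp_rot: [-180.0, 0.0, 95.0]
ft_force: [0.6, 1.1, -0.9]
gripper_width: 0.0603
grip_force: 0.0
t 31.5 stand xyz [ 0.1126 -0.3137  0.1612] rot [-1.7998e+02  2.0000e-02  9.5000e+01] F [ 0.7  1.  -0.9] w 0.0603 gf 0.0 q [-33.  33.  11.  68.  -0.  52.]
top [362. 216.] [  94.5 -109.9] [73.9 34.1] yaw -0.1 286
top [325. 220.] [93.6 -0.1] [73.8 33.9] yaw -0.03 286
top [288. 224.] [ 95.1 109.5] [73.5 34.4] yaw -0.55 291
scene [312. 172.] [  99.  -112.5] [75.3 34.6] yaw 0.58 215
scene [334. 194.] [98.2 -3. ] [75.5 34.1] yaw 0.26 236
scene [357. 219.] [ 98.6 106.6] [74.6 34.1] yaw 1.03 259
top hung 0 204 y [-0.0409  0.0372] z [0.1519 0.1635 0.1682] x [0.0028 0.0107 0.0188]
top hung 0.11 212 y [0.0704 0.1496] z [0.1463 0.1634 0.1673] x [0.0039 0.012  0.0203]
scene hung 0 246 y [-0.0435  0.036 ] z [0.1418 0.1635 0.1686] x [0.0058 0.0192 0.0232]
scene hung 0.11 266 y [0.0678 0.1474] z [0.1408 0.1634 0.1681] x [0.0074 0.0203 0.0246]
```

All placed; the blocks stand about 2 to 3 mm off flush. There is time to spare, so I press each lightly against the base edge with closed fingers.

In the tool's units: 0.203 m / 0.5 = 0.406, 0.16 m / 0.5 = 0.32.

```bash
python3 shift.py '0.08,0.074,0,0,0,0 | 0.16,0.074,0,0,0,0 | 0.24,0.074,0,0,0,0 | 0.32,0.074,0,0,0,0 | 0.38,0.074,0,0,0,0 | 0.406,0.074,0,0,0,0 | 0.406,0.074,0,0,0,0 | 0.406,0.074,0,0,0,0' 0.0;python3 shift.py '0,0,0.08,0,0,0 | 0,0,0.16,0,0,0 | 0,0,0.23,0,0,0 | 0,0,0.276,0,0,0 | 0,0,0.276,0,0,0 | 0,0,0.276,0,0,0';python3 -c "from h import *;tcp()"
```

```text
t: 32.5
tcp_pos: [0.6031, -0.0937, 0.1619]
tcp_rot: [180.0, 0.0, 95.1]
ft_force: [0.2, -0.8, 0.3]
gripper_width: 0.0002
grip_force: 0.0
t: 33.1
tcp_pos: [0.6031, -0.0946, 0.0239]
tcp_rot: [-180.0, 0.0, 95.0]
ft_force: [0.1, -0.6, 0.3]
gripper_width: 0.0
grip_force: 0.0
t 33.1 stand xyz [ 0.1499 -0.1094  0.0239] rot [-179.98    0.     94.99] F [ 0.1 -0.6  0.3] w 0.0 gf 0.0 q [-15.  34.  -9.  47.  -0.  70.]
```

In the tool's units: -0.02 m / 0.5 = -0.04, -0.018 m / 0.5 = -0.036.

```bash
python3 shift.py '-0.002,-0.012,0.006,0,0,0 | -0.002,-0.024,0.006,0,0,0 | -0.002,-0.036,0.006,0,0,0 | -0.002,-0.04,0.006,0,0,0 | -0.002,-0.04,0.006,0,0,0';python3 -c "
from h import *
tcp();blocks()"
```

```text
t: 33.6
tcp_pos: [0.5829, -0.0961, 0.0213]
tcp_rot: [180.0, 0.0, 95.1]
ft_force: [-0.8, 0.7, -0.1]
gripper_width: -0.0
grip_force: 0.0
t 33.6 stand xyz [ 0.1297 -0.109   0.0213] rot [179.98   0.    95.09] F [-0.7  0.8 -0.1] w -0.0 gf 0.0 q [-16.  32. -13.  45.   0.  69.]
top [325. 220.] [93.6 -0.1] [73.7 34.1] yaw -0.19 289
top [289. 224.] [ 94.9 109.6] [74.  34.2] yaw -0.37 290
scene [316. 175.] [ 98.3 -96.6] [43.8 32.8] yaw -1.24 122
scene [334. 194.] [97.3 -3.9] [75.5 35. ] yaw 0.09 233
scene [357. 218.] [ 99.1 106.4] [73.3 33.9] yaw 1.63 256
```

In the tool's units: -0.002 m / 0.5 = -0.004, -0.001 m / 0.5 = -0.002.

```bash
for i in 1 2 3; do python3 shift.py '0,-0.002,0,0,0,0 | 0,-0.004,0,0,0,0 | 0,-0.004,0,0,0,0' >/dev/null; python3 -c "from h import *;tcp()"; done
```

```text
t 34.0 stand xyz [ 0.128  -0.109   0.0207] rot [-1.7999e+02 -1.0000e-02  9.5100e+01] F [-0.6 -0.6 -0.4] w 0.0002 gf 0.0 q [-16.  32. -13.  45.   0.  69.]
t 34.3 stand xyz [ 0.1258 -0.109   0.0207] rot [-1.7999e+02 -1.0000e-02  9.5090e+01] F [ 0.3  0.5 -0.2] w -0.0001 gf 0.0 q [-16.  32. -14.  45.   0.  69.]
t 34.6 stand xyz [ 0.1241 -0.1091  0.0209] rot [179.98  -0.    95.09] F [-0.4 -0.4  0.1] w -0.0003 gf 0.1 q [-16.  32. -14.  45.   0.  69.]
```

In the tool's units: -0.0015 m / 0.5 = -0.003, -0.001 m / 0.5 = -0.002.

```bash
for i in 1 2 3; do python3 shift.py '0,-0.002,0,0,0,0 | 0,-0.003,0,0,0,0 | 0,-0.003,0,0,0,0' >/dev/null; python3 -c "from h import *;tcp()"; done
```

```text
t 34.9 stand xyz [ 0.1225 -0.1091  0.0208] rot [179.99  -0.    95.09] F [0.9 0.1 0.1] w 0.0001 gf 0.2 q [-16.  31. -14.  44.   0.  69.]
t 35.2 stand xyz [ 0.122  -0.1092  0.0212] rot [179.89   0.    95.1 ] F [2.  0.3 0.3] w -0.0001 gf 1.4 q [-16.  31. -14.  44.   0.  69.]
t 35.5 stand xyz [ 0.1216 -0.1092  0.0218] rot [179.75   0.    95.11] F [ 4.2 -0.4  2.7] w 0.0002 gf 2.6 q [-16.  31. -14.  44.   0.  69.]
```

Flush contact felt at TCP x = 0.122. The other two follow the same way.

In the tool's units: 0.109 m / 0.5 = 0.218, 0.1 m / 0.5 = 0.2.

```bash
python3 shift.py '0,0.03,0,0,0,0 | 0.06,0.036,0,0,0,0 | 0.14,0.036,0,0,0,0 | 0.2,0.036,0,0,0,0 | 0.218,0.036,0,0,0,0 | 0.218,0.028,0,0,0,0 | 0.218,0.016,0,0,0,0 | 0.218,0.008,0,0,0,0'>/dev/null; for i in 1 2 3; do python3 -c "from h import *;tcp()"; python3 shift.py '0,-0.002,0,0,0,0 | 0,-0.003,0,0,0,0 | 0,-0.003,0,0,0,0' >/dev/null;  done;python3 -c "from h import *;tcp()"
```

```text
t 36.3 stand xyz [ 0.1226 -0.0013  0.0207] rot [-1.7996e+02  2.0000e-02  9.5000e+01] F [ 1.1 -0.6  0.6] w -0.0003 gf 0.5 q [ -5.  30. -17.  43.  -0.  80.]
t 36.6 stand xyz [ 0.1222 -0.0008  0.0209] rot [1.7997e+02 2.0000e-02 9.5040e+01] F [ 0.8  0.6 -1. ] w 0.0001 gf 0.3 q [ -5.  30. -17.  43.  -0.  80.]
t 36.9 stand xyz [ 0.1219 -0.0006  0.0214] rot [1.7986e+02 6.0000e-02 9.5090e+01] F [ 3.4 -2.5  1. ] w -0.0002 gf 1.7 q [ -5.  30. -17.  43.  -0.  80.]
t 37.2 stand xyz [ 0.1216 -0.0007  0.022 ] rot [1.7972e+02 6.0000e-02 9.5090e+01] F [ 4.6 -2.5  1.5] w -0.0002 gf 2.6 q [ -5.  29. -18.  43.  -0.  80.]
```

In the tool's units: 0.11 m / 0.5 = 0.22, 0.1 m / 0.5 = 0.2.

```bash
python3 shift.py '0,0.03,0,0,0,0 | 0.06,0.036,0,0,0,0 | 0.14,0.036,0,0,0,0 | 0.2,0.036,0,0,0,0 | 0.22,0.036,0,0,0,0 | 0.22,0.028,0,0,0,0 | 0.22,0.016,0,0,0,0 | 0.22,0.008,0,0,0,0'>/dev/null; for i in 1 2 3; do python3 -c "from h import *;tcp()"; python3 shift.py '0,-0.002,0,0,0,0 | 0,-0.003,0,0,0,0 | 0,-0.003,0,0,0,0' >/dev/null;  done;python3 -c "from h import *;tcp()"
```

```text
t 38.0 stand xyz [0.1221 0.1088 0.0206] rot [-1.7996e+02  1.0000e-02  9.5010e+01] F [1.  0.1 0.8] w -0.0003 gf 0.5 q [  6.  30. -17.  43.  -0.  91.]
t 38.3 stand xyz [0.122  0.109  0.0211] rot [1.7995e+02 4.0000e-02 9.5030e+01] F [ 1.9 -1.7 -0.1] w -0.0001 gf 0.7 q [  6.  30. -17.  43.  -0.  91.]
t 38.6 stand xyz [0.1217 0.1092 0.0215] rot [1.7982e+02 8.0000e-02 9.5070e+01] F [ 4.4 -2.8  0.6] w 0.0001 gf 2.0 q [  6.  30. -17.  43.  -0.  91.]
t 38.9 stand xyz [0.1214 0.1092 0.0221] rot [1.7969e+02 8.0000e-02 9.5070e+01] F [ 5.9 -3.1  1.9] w -0.0002 gf 2.8 q [  6.  30. -17.  43.  -0.  91.]
```

Now I retreat clear and check everything.

In the tool's units: 0.17 m / 0.5 = 0.34, -0.15 m / 0.5 = -0.3.

```bash
python3 shift.py '0,0.03,0,0,0,0 | 0,0.06,-0.04,0,0,0 | 0.06,0.08,-0.12,0,0,0 | 0.14,0.08,-0.2,0,0,0 | 0.22,0.08,-0.26,0,0,0 | 0.3,0.08,-0.3,0,0,0 | 0.34,0.08,-0.3,0,0,0 | 0.34,0.08,-0.3,0,0,0'; python3 -c "
from h import *
tcp();blocks();frames()
a=cv2.imread('pics/last_top.png')[100:300,220:450]
b=cv2.imread('pics/last_scene.png')[80:280,220:450]
cv2.imwrite('pics/f1.png',np.hstack([cv2.resize(a,(400,348)),cv2.resize(b,(400,348))]))"
```

```text
t: 39.7
tcp_pos: [0.5757, 0.2975, 0.1713]
tcp_rot: [-180.0, -0.1, 95.4]
ft_force: [-0.8, 0.0, -0.7]
gripper_width: -0.0004
grip_force: 0.0
t 39.7 stand xyz [0.1575 0.2836 0.1713] rot [-1.7998e+02 -1.1000e-01  9.5370e+01] F [-0.8  0.1 -0.7] w -0.0004 gf 0.0 q [ 22.  32.  10.  69.   0. 106.]
top [362. 217.] [  92.4 -109.7] [74.2 34.3] yaw -0.25 289
top [325. 221.] [92.5 -0.1] [73.7 34. ] yaw 0.33 284
top [289. 225.] [ 92.2 109.5] [74. 34.] yaw -0.07 290
scene [313. 172.] [  94.2 -113. ] [77.8 39. ] yaw -1.5 213
scene [335. 194.] [96.  -4.3] [75.8 36.2] yaw 0.48 241
scene [358. 218.] [ 95.6 106.1] [75.2 34.9] yaw -1.36 264
top hung 0 206 y [-0.041   0.0371] z [0.1495 0.1636 0.1664] x [0.0027 0.0107 0.0188]
top hung 0.11 214 y [0.0706 0.1496] z [0.1458 0.1632 0.1669] x [0.0037 0.012  0.0203]
scene hung 0 248 y [-0.0436  0.036 ] z [0.1407 0.1637 0.1689] x [0.0068 0.0196 0.0233]
scene hung 0.11 210 y [0.0682 0.1343] z [0.1414 0.1635 0.1683] x [0.0078 0.0211 0.0242]
```

View pics/f1.png

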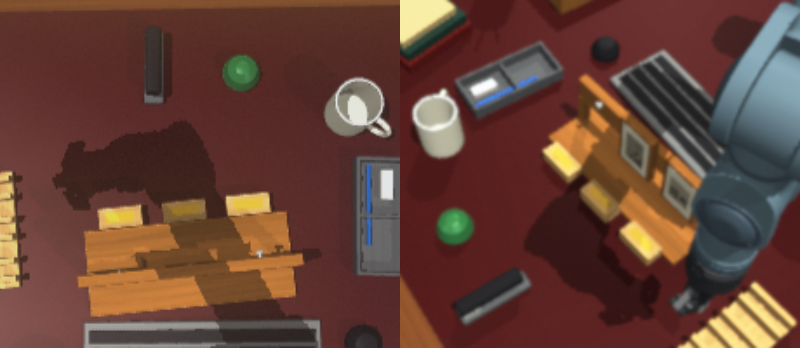

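Both frames hang straight, with their tops at 0.164 m. The three blocks are flush at (120,217), (184,211) and (247,204), each within 0.5 mm in x and y by the top camera. The bystanders are unmoved and the arm is clear, so I hand in.

```bash
python3 -c "
from h import *
print(sign_off())"
```

```text
the job is handed in; nothing more can be done
None
```

I handed the job in at about 40 s of the 208 s allowed, with both framed miniatures (the third was absent) locked on the middle and +y screws, all three caption blocks flush and centred along the base edge (one was knocked aside mid-run and I put it back), and the mug, stapler and paperweight unmoved in the last camera check; sign-off returned no verdict.

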